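Unlock the decorating slide and push its flask to the stop

ROBOT

A 6-joint arm with a two-finger parallel gripper is mounted at the origin on the work surface. World frame = base frame: x ahead of the robot, y to its left, z up, the work surface at z = 0. Lengths are in m, angles in degrees, forces in N, time in s.
With the tool pointing down it reaches from about 0.3 to 0.75 m from the base axis. Payload 8.5 kg.
Tool frame: the origin (TCP) lies midway between the tips of the shut fingers; the grasp point (between the pads) lies 19 mm behind it; z points along the fingers, y is the direction in which the jaws open and shut (so a half turn about z gives the same grasp; the last joint's range is limited). The gripper opens to 85 mm and grips with 20 to 120 N. Pads are 22 mm wide; open, the fingers measure 114 mm over their backs; the gripper's body (76 mm by 85 mm) begins 54 mm behind the grasp point. The pads swing forward as they close: fully open they stand 13 mm farther back than shut.
Start: joints at [-12.336, 21.807, 74.336, -0, 83.858, -12.336], TCP at [0.55, 0, 0.231] pointing down, gripper open.
Joint ranges: [-178.18, 178.18], [-50.72, 133.34], [12.68, 142.11], [-81.47, 261.47], [9.98, 163.14], [-165.26, 165.26]. Speed limits (degrees/s): [136.94, 136.94, 180, 180, 180, 180].

INTERFACE

Orientations are given as a 3x3 rotation matrix whose columns are the frame's x, y, z axes.
In Python, from rig import env, eyes, close_job gives the robot as it stands.
- The arm moves only by the tool jog_arm, never from a script. Its argument "deltas" is one flat list of numbers, 7 for each row, row after row: the shift along the tool's x, y, z in units of 0.75 m (1.0 is 0.75 m), then the turn, a rotation vector about the tool's x, y, z in units of 180 degrees (1.0 is 180 degrees), then the gripper command: -1 is fully open, 1 is shut, values between are in proportion. In form: [dx, dy, dz, ax, ay, az, fingers, dx, dy, dz, ax, ay, az, fingers, ...]. A call has 1 to 12 rows; each row is the pose to reach, as a shift and turn from the pose commanded when the call began, along the tool's axes at that moment, turning the shorter way round; what a row does not reach only later rows make up. A row lasts 1/12 s, in which the tool goes at most 41.7 mm and 7.16 degrees, less where a joint would pass 70% of its speed; a pose out of reach is approached as far as the arm can. A call with a number of a shift or a turn outside -1 to 1 is refused whole. A call with a gripper value outside its range is refused whole. The fingers move at their own pace and stop on an object; "grip_force" is the grip in N (left out, the last holds). Time passes only in rows, so rows that repeat a pose let the fingers close. It gives the time, the measured TCP pose, the force and the opening at its end, in the units of the state.
- env.observe(): the state, without advancing time (a new reading comes with each control period).
- eyes.get_image(name): name is "scene" or "side" or "wrist"; returns the picture (384x512x3 uint8, red, green, blue); there is no depth.
- eyes.camera_params(name): a dict with "intrinsics" (3x3 intrinsics, pixels), "k1" (the pictures are not rectified: a ray, as slopes to the right and down, at radius r is drawn at 1 + k1 r^2 times it, then the intrinsics apply), "R" (3x3) and "t" (3): a world point X has camera coordinates R X + t; the wrist camera has in their place "mount" (4x4, takes a point from camera to tool coordinates, whose origin is the TCP and whose axes are the flange's). Camera axes: x right, y down, z forward; pixel columns grow to the right and rows downward; lengths in m; the calibration is good to about 2 mm. A picture is of the moment at which its call begins: read the wrist's pose just before it. camera_params takes no time and is no camera call.
- close_job(): hands the job in, once; it reports no verdict.
The state is a dict: "time_s": time; "q": joint angles; "qvel": joint speeds; "joint_efforts": joint torques, N m; "position": TCP position; "tool_rot": TCP orientation; "ft_force": force on the tool from outside, world axes, zero at the start; "wrist_torque": the same for the moment, N m; "grip_width": finger opening in m.
Only numpy, scipy, OpenCV 4.12 (cv2) and the standard library are available. Lean on these libraries where they do the work, as an engineer would, in place of code of your own. Each camera call takes 0.05 s, during which the arm holds its last target.

TASK

Free the carriage of the decorating slide: roll a fingertip along the knurled rim of its locking collar to turn it anticlockwise, seen from above, by two full turns from where it stands, and no more (a tenth of a turn either way is fine). Then push the carriage by its upright tab, fingers on the tab's collar side, all the way to its end stop, so that the flask rides along standing in its nest. Leave the flask and the other things on the table untouched, and finish clear of everything.

Things in the scene. Friction and masses are not known exactly. Their poses are not given: they have to be found in the camera images.
- collar_axis (a point): Locking collar: dark steel disc lying flat, axis upright, on a low grey bridge over one end of the slide. This point: centre of its top face, 74 mm above the table at the start. Core 64 mm across; 20 even upright ridges 5 mm wide make it 71 mm over all. Rim 20 mm tall. Bridge deck (110 mm across the slide, 50 mm along) 29 mm below this point. Axes as the slide's: y the way the carriage runs, z up.
- collar_mark (a point): A point at the outer end of the white index line on the collar's dark top, 30 mm out from its axis. Turns with the collar; the line runs radially. Its x axis points outwards.
- collar (a joint): Turn of the collar, rad, growing anticlockwise seen from above (loosening). 0 = screwed home; starts between 0 and 0.6; hard stop at 17.3. It rises 3 mm a turn, collar_axis with it. Needs about 0.05 N m, so 1.5 N along the rim; stays where it is left. Its pin frees the carriage after about 1.7 turns.
- tab_face (a point): Upright steel tab on the carriage between collar and flask: plate 44 mm wide, 6 mm thick, from 30 to 95 mm above the table. This point: middle of the width of its face towards the collar, 75 mm above the table, 97 mm from the collar's axis while locked. Axes as the slide's: +y the way to push (from collar to flask), z up. Carriage plate below: 78 mm wide, top 30 mm above the table.
- carriage (a joint): Travel of the carriage in m along the slide's +y: 0 = locked, 0.09 = against the end stop. Slides against about 2 N and stays where it is left. The lock pin holds it (under 3 mm of play) until the collar has been loosened.
- nest (a point): Centre of the rubber ring on the carriage in which the flask stands, 68 mm past the tab's face along +y, 30 mm above the table.
- flask_mid (a point): The dark round flask standing loose in the nest: 78 mm at its widest, 105 mm tall, with a narrow neck and thin gilt bands; 0.2 to 0.45 kg. This point is on its axis, 50 mm above its foot; z is its axis. Top at 135 mm above the table.
- paint_jar: Amber jar with white cap, 48 mm across, 55 mm tall, beside the slide on the far side. Leave alone. Origin at its foot.
- brush: Brush, 170 mm long, lying on the table beside the slide on the robot's side. Leave alone. Origin under its middle.
- flask_b: Spare dark flask, 90 mm wide, 121 mm tall, to the robot's left. Leave alone. Origin at its foot.
- flask_c: Another spare dark flask, like flask_b. Leave alone. Origin at its foot.
- dish: White bowl, 90 mm across, 30 mm tall, to the robot's left. Leave alone. Origin at its foot.
- sponge_block: Yellow block, 90 x 60 x 30 mm, to the robot's right. Leave alone. Origin under its middle.
- spatula: Spatula, 200 mm long, lying to the robot's right. Leave alone. Origin under its middle.
Not all that is in view belongs to the job. Leave any green or purple look-alike of the part that bears flask_mid alone.

How it is judged:
By the outcome, as a careful person would: the job done as asked, in the order asked, and still so for the second after the job is handed in, with the robot touching nothing.
It also fails if it takes over 61 s, if anything falls off the work surface, if the arm or the gripper's body presses on something with over 40 N, if the wrist force passes 120 N, or if a joint passes its speed limit or range.

## Working session

There is one attempt and no reset: what is moved stays moved. The work goes in short steps, Python scripts to look and compute and a tool call to move; the robot and the scene stay as the last step left them, time stands still between calls to the robot, and variables do not carry over. Pictures are saved under pics/ and viewed, and the job is handed in when it is done.

Besides the shell and the picture viewer there is one more tool, called as a command line: name --argument value ..., lists and objects as JSON in quotes. jog_arm: Moves the arm, as the interface text tells. Its arguments: {"type":"object","properties":{"deltas":{"type":"array"},"grip_force":{"type":"number"}},"required":["deltas"]}

```bash
ls; mkdir -p pics; python3 - <<'E'
from rig import env, eyes
import cv2, numpy as np
s=env.observe()
for k,v in s.items(): print(k,np.round(v,4).tolist())
for n in ["scene","side","wrist"]:
    im=eyes.get_image(n); cv2.imwrite(f"pics/{n}0.png",im[:,:,::-1])
    p=eyes.camera_params(n); print(n,{k:np.round(v,4).tolist() for k,v in p.items()})
E
```

```text
pics
time_s 0.0
q [-12.3373, 21.8412, 74.3853, 0.0009, 83.8588, -12.3352]
qvel [0.0074, 0.0026, -0.0052, 0.0281, 0.0034, 0.0304]
joint_efforts [-0.001, -44.8467, -23.1286, -0.0003, 0.0047, 0.0]
position [0.5497, 0.0001, 0.2307]
tool_rot [[0.0, 1.0, -0.0015], [1.0, -0.0, 0.0003], [0.0003, -0.0015, -1.0]]
ft_force [0.5226, 0.4858, -0.0221]
wrist_torque [0.0099, -0.0081, -0.0236]
grip_width 0.0854
scene {'intrinsics': [[477.2289, 0.0, 262.4849], [0.0, 477.2289, 189.1541], [0.0, 0.0, 1.0]], 'k1': 0.0494, 'R': [[0.834, 0.5517, -0.006], [0.3506, -0.5384, -0.7663], [-0.426, 0.637, -0.6424]], 't': [-0.4049, -0.1217, 1.5599]}
side {'intrinsics': [[380.2864, 0.0, 254.6958], [0.0, 380.2864, 183.194], [0.0, 0.0, 1.0]], 'k1': -0.0806, 'R': [[0.982, -0.1889, -0.0098], [-0.1018, -0.4841, -0.8691], [0.1594, 0.8544, -0.4945]], 't': [-0.5104, 0.133, 1.2651]}
wrist {'intrinsics': [[331.2334, 0.0, 252.363], [0.0, 331.2334, 187.8196], [0.0, 0.0, 1.0]], 'k1': -0.0732, 'mount': [[0.0002, -0.9573, -0.2893, 0.0745], [1.0, 0.0001, 0.0004, -0.0001], [-0.0003, -0.2893, 0.9573, -0.143], [0.0, 0.0, 0.0, 1.0]]}
```

View pics/scene0.png

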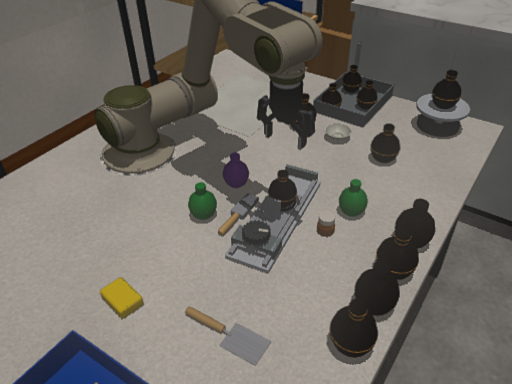

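View pics/side0.png

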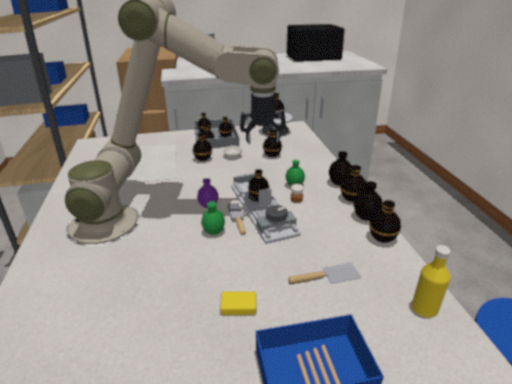

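View pics/wrist0.png

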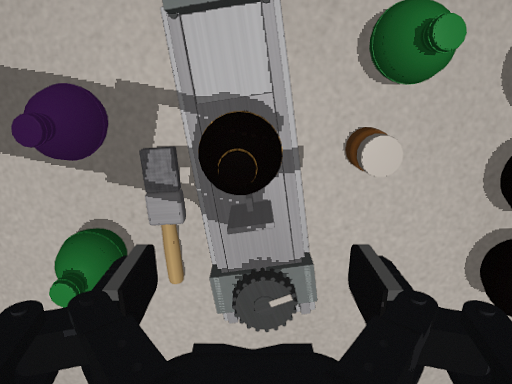

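The wrist picture shows the collar at about (265,300), its white line pointing right to about (292,297). The tab is at (250,213) and the flask at (240,152). There are green and purple look-alikes at (90,260), (412,40) and (62,122), and the brush and jar sit on either side of the slide. Next I'll enlarge the slide to confirm and measure it.

```bash
cat > h.py <<'E'
from rig import env, eyes
import cv2, numpy as np
def undist(p,par):
    K=par["intrinsics"]; d=np.array([(p[0]-K[0][2])/K[0][0],(p[1]-K[1][2])/K[1][1]])
    u=d.copy()
    for _ in range(20): u=d/(1+par["k1"]*(u@u))
    return np.array([u[0],u[1],1.])
def ray(name,p,s=None):
    par=eyes.camera_params(name); v=undist(p,par)
    if name=="wrist":
        s=s or env.observe(); M=np.array(par["mount"]); R=np.array(s["tool_rot"]); t=np.array(s["position"])
        return R@M[:3,3]+t, R@M[:3,:3]@v
    R=np.array(par["R"]);t=np.array(par["t"])
    return -R.T@t, R.T@v
def plane(name,p,z,s=None):
    o,d=ray(name,p,s); return o+d*(z-o[2])/d[2]
def proj(name,X,s=None):
    par=eyes.camera_params(name); K=np.array(par["intrinsics"]); X=np.array(X,float)
    if name=="wrist":
        s=s or env.observe(); M=np.array(par["mount"]); R=np.array(s["tool_rot"]); t=np.array(s["position"])
        c=M[:3,:3].T@(R.T@(X-t)-M[:3,3])
    else: c=np.array(par["R"])@X+np.array(par["t"])
    u=c[:2]/c[2]; u=u*(1+par["k1"]*(u@u))
    return K[:2,:2]@u+K[:2,2]
def grab(name,fn):
    s=env.observe(); im=eyes.get_image(name)[:,:,::-1].copy(); cv2.imwrite("pics/"+fn,im); return s,im
E
python3 - <<'E'
import cv2
im=cv2.imread("pics/wrist0.png")
c=im[240:345,200:330]; cv2.imwrite("pics/w0c.png",cv2.resize(c,None,fx=6,fy=5.7,interpolation=cv2.INTER_CUBIC)[:600,:800])
c=im[0:260,150:330]; cv2.imwrite("pics/w0s.png",cv2.resize(c,None,fx=2.3,fy=2.3,interpolation=cv2.INTER_CUBIC))
E
```

```text
(no output)
```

View pics/w0c.png

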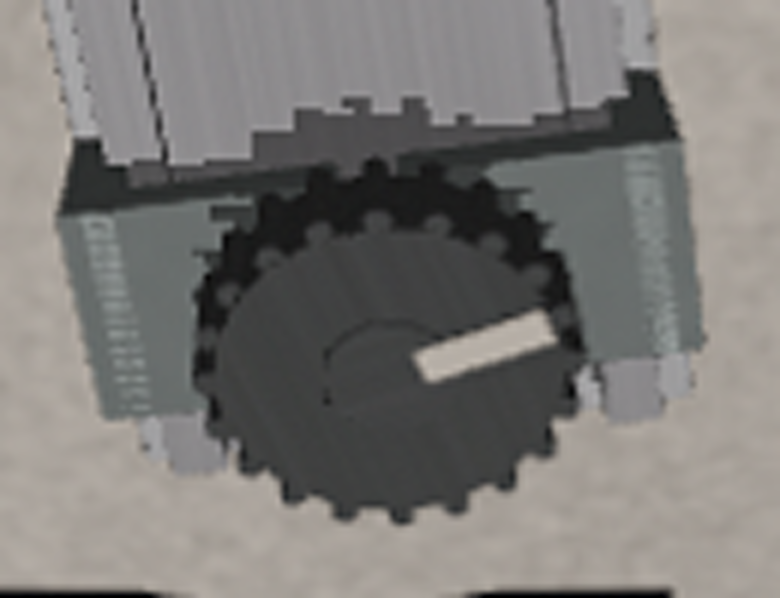

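View pics/w0s.png

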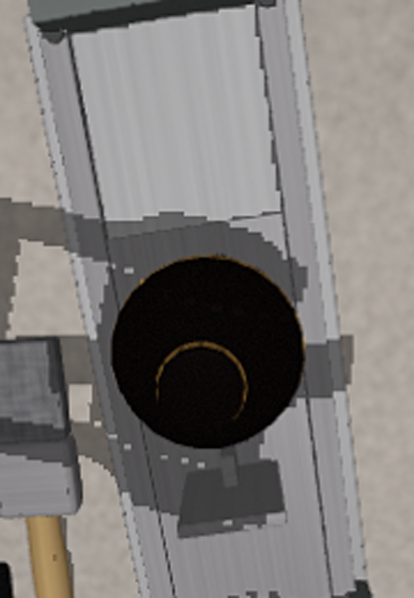

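```bash
python3 - <<'E'
from h import *
from scipy.optimize import least_squares
s=env.observe()
P=[(345,520),(400,522),(455,512),(507,487),(548,450),(577,405),(292,500),(250,470),(228,285),(270,250),(320,224),(378,213),(438,215),(492,236),(541,266),(570,306)]
pts=np.array([plane("wrist",(200+x/6,240+y/5.7),.074,s)[:2] for x,y in P])
f=lambda v:np.hypot(*(pts-v[:2]).T)-v[2]
r=least_squares(f,[.6,0,.0355]);print("collar",r.x,np.round(f(r.x)*1e3,1))
m=plane("wrist",(200+550/6,240+328/5.7),.074,s); print("mark",m, np.degrees(np.arctan2(*(m[:2]-r.x[:2])[::-1])))
q=lambda x,y,z:plane("wrist",(150+x/2.3,y/2.3),z,s)[:2]
for a,b,z in [((72,38),(175,598),.03),((258,40),(332,598),.03)]:
    A,B=q(*a,z),q(*b,z); d=A-B; print(A,B,np.degrees(np.arctan2(d[1],d[0])))
for p in [(178,535),(285,522)]: print("tab bot front?",q(*p,.03),q(*p,.095))
for p in [(193,470),(278,460)]: print("tab top?",q(*p,.03),q(*p,.095))
E
python3 - <<'E'
import cv2
im=cv2.imread("pics/scene0.png")
c=im[150:280,210:350]; cv2.imwrite("pics/s0c.png",cv2.resize(c,None,fx=5,fy=4.6,interpolation=cv2.INTER_CUBIC))
E
```

```text
collar [ 0.56334594 -0.14741156  0.03449462] [ 0.7  0.4  0.2 -0.3 -0.6 -0.1 -0.1 -0.6  0.1 -0.3  0.1  0.1  0.4 -0.3
  0.3  0.1]
mark [ 0.5913816  -0.13771224  0.074     ] 19.083753373132904
[0.48149974 0.14203901] [ 0.5189951  -0.11726188] 98.22803759212678
[0.55894587 0.14071673] [ 0.59860087 -0.11728308] 98.73807437069432
tab bot front? [ 0.52133497 -0.08235707] [ 0.52672169 -0.05271065]
tab bot front? [ 0.57388282 -0.07537449] [ 0.56933591 -0.04704805]
tab top? [ 0.52929076 -0.04837761] [ 0.53317352 -0.02515466]
tab top? [ 0.56991033 -0.04329968] [ 0.56611438 -0.02103666]
```

View pics/s0c.png

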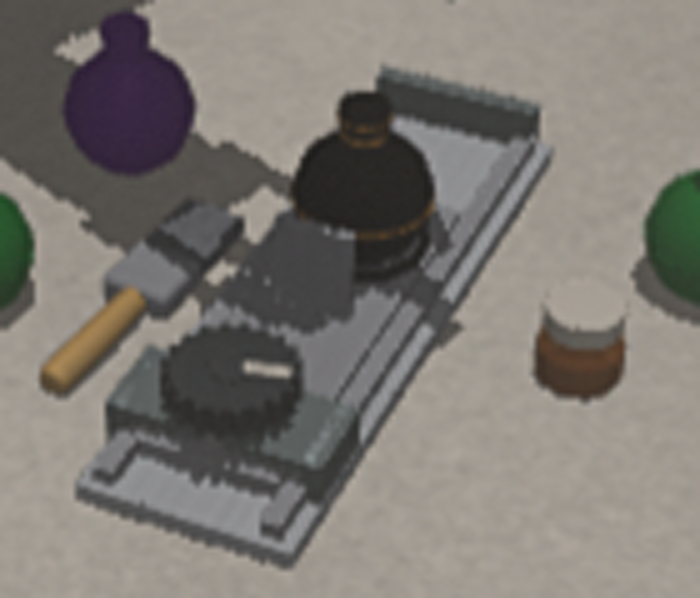

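The collar is confirmed by its dark knurled disc with a white line, on the grey bridge at about (265,303). The slide's +y runs at about 98.4° in world axes. The tab I see agrees with the 97 mm offset. Next I'll work out the ridge phase and write a planner for the row numbers.

```bash
cat > plan.py <<'E'
import numpy as np, json
A=np.array([0.5633,-0.1474]); SD=np.radians(98.4)
AX,AY=11.0e-3,-14.5e-3   # leading inner corner in tool x,y
def Rz(psi): # tool pointing down, x axis at yaw psi(deg)
    c,s=np.cos(np.radians(psi)),np.sin(np.radians(psi)); return np.array([[c,s,0],[s,-c,0],[0,0,-1]])
def load(): return json.load(open("cmd.json"))
def save(p): json.dump([float(v) for v in p],open("cmd.json","w"))
def pose(phi,rc,z,beta=30):
    psi=phi+90+beta; a=np.radians(phi); k=A+rc*np.array([np.cos(a),np.sin(a)])
    o=Rz(psi)@np.array([AX,AY,0]); return [k[0]-o[0],k[1]-o[1],z,psi]
def rows(targets,grip=1,commit=True):
    p0=load(); R0=Rz(p0[3]); out=[]
    for t in targets:
        d=R0.T@(np.array(t[:3])-np.array(p0[:3]))/0.75; az=-(t[3]-p0[3])/180
        out.append([round(v,4) for v in d]+[0,0,round(az,4),grip])
    o=np.array(out[-1]); 
    for r in out: print(",".join(f"{v:g}" for v in r)+",")
    if commit: save(list(np.array(p0[:3])+R0@o[:3]*0.75)+[p0[3]-o[5]*180]); print("end",np.round(load(),4))
E
python3 - <<'E'
from plan import *
from h import *
save([.55,0,.231,90])
s=env.observe()
P=[(345,520),(400,522),(455,512),(507,487),(548,450),(577,405),(292,500),(250,470),(228,285),(270,250),(320,224),(378,213),(438,215),(492,236),(541,266),(570,306)]
pts=np.array([plane("wrist",(200+x/6,240+y/5.7),.074,s)[:2] for x,y in P])-A
print(np.round(np.degrees(np.arctan2(pts[:,1],pts[:,0]))%18,1))
t=pose(-190,.05,.15); print(t)
rows([[t[0],t[1],.2,90-160*min(1,i/23)] for i in range(1,25)],commit=False)
E
```

```text
[5.  3.6 2.7 3.2 4.1 5.3 5.1 5.6 2.3 2.7 3.5 4.4 5.2 5.8 5.7 6.7]
[np.float64(0.49667184777141155), np.float64(-0.1333402643662307), 0.15, -70]
-0.1778,-0.0711,0.0413,0,0,0.0386,1,
-0.1778,-0.0711,0.0413,0,0,0.0773,1,
-0.1778,-0.0711,0.0413,0,0,0.1159,1,
-0.1778,-0.0711,0.0413,0,0,0.1546,1,
-0.1778,-0.0711,0.0413,0,0,0.1932,1,
-0.1778,-0.0711,0.0413,0,0,0.2319,1,
-0.1778,-0.0711,0.0413,0,0,0.2705,1,
-0.1778,-0.0711,0.0413,0,0,0.3092,1,
-0.1778,-0.0711,0.0413,0,0,0.3478,1,
-0.1778,-0.0711,0.0413,0,0,0.3865,1,
-0.1778,-0.0711,0.0413,0,0,0.4251,1,
-0.1778,-0.0711,0.0413,0,0,0.4638,1,
-0.1778,-0.0711,0.0413,0,0,0.5024,1,
-0.1778,-0.0711,0.0413,0,0,0.5411,1,
-0.1778,-0.0711,0.0413,0,0,0.5797,1,
-0.1778,-0.0711,0.0413,0,0,0.6184,1,
-0.1778,-0.0711,0.0413,0,0,0.657,1,
-0.1778,-0.0711,0.0413,0,0,0.6957,1,
-0.1778,-0.0711,0.0413,0,0,0.7343,1,
-0.1778,-0.0711,0.0413,0,0,0.7729,1,
-0.1778,-0.0711,0.0413,0,0,0.8116,1,
-0.1778,-0.0711,0.0413,0,0,0.8502,1,
-0.1778,-0.0711,0.0413,0,0,0.8889,1,
-0.1778,-0.0711,0.0413,0,0,0.8889,1,
```

jog_arm --deltas '[-0.178,-0.071,0.041,0,0,0.476,1,-0.178,-0.071,0.041,0,0,0.476,1,-0.178,-0.071,0.041,0,0,0.476,1,-0.178,-0.071,0.041,0,0,0.476,1,-0.178,-0.071,0.041,0,0,0.476,1,-0.178,-0.071,0.041,0,0,0.476,1,-0.178,-0.071,0.041,0,0,0.476,1,-0.178,-0.071,0.041,0,0,0.476,1,-0.178,-0.071,0.041,0,0,0.476,1,-0.178,-0.071,0.041,0,0,0.476,1,-0.178,-0.071,0.041,0,0,0.476,1,-0.178,-0.071,0.041,0,0,0.476,1]' --grip_force 20

```text
time_s: 1.15
position: [0.4966, -0.1334, 0.2004]
tool_rot: [[0.998, 0.069, -0.001], [0.069, -0.998, 0.0], [-0.0, -0.0, -1.0]]
ft_force: [-0.3, 0.4, -0.9]
grip_width: 0.0002
```

```bash
python3 - <<'E'
from plan import *
from h import *
p0=[.55,0,.231,90]; R=Rz(90)
save(list(np.array(p0[:3])+R@np.array([-.178,-.071,.041])*.75)+[90-.476*180]); print(load())
s,im=grab("wrist","w1.png"); print(s["time_s"],s["position"],np.round(s["tool_rot"],3).tolist(),s["grip_width"],np.round(s["ft_force"],2))
t=pose(-190,.05,.11); rows([t],commit=False)
E
```

```text
[0.49675, -0.1335, 0.20025, 4.320000000000007]
1.15 [ 0.4966109  -0.1334382   0.20035628] [[0.998, 0.069, -0.001], [0.069, -0.998, 0.0], [-0.0, -0.0, -1.0]] 0.00018427792861330544 [-0.26  0.42 -0.93]
-0.0001,-0.0002,0.1203,0,0,0.4129,1,
```

View pics/w1.png

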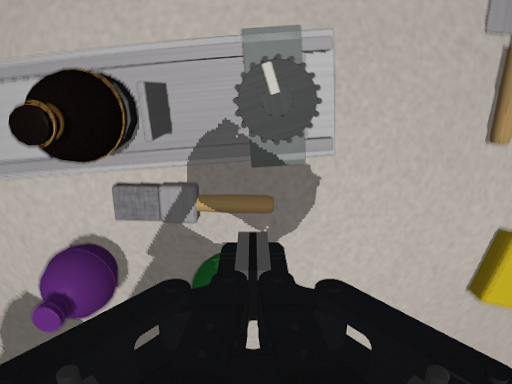

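```bash
python3 - <<'E'
import cv2
im=cv2.imread("pics/w1.png")
cv2.imwrite("pics/w1f.png",cv2.resize(im[215:300,200:310],None,fx=6,fy=6,interpolation=cv2.INTER_CUBIC))
cv2.imwrite("pics/w1c.png",cv2.resize(im[45:155,220:330],None,fx=5.4,fy=5.4,interpolation=cv2.INTER_CUBIC))
E
```

```text
(no output)
```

View pics/w1f.png

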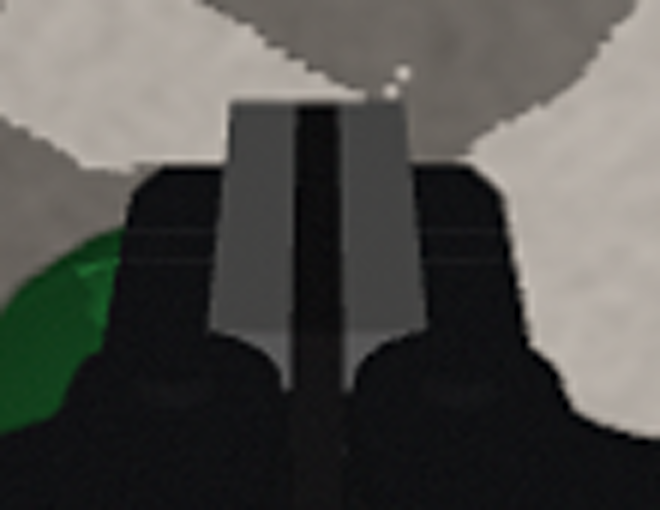

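View pics/w1c.png

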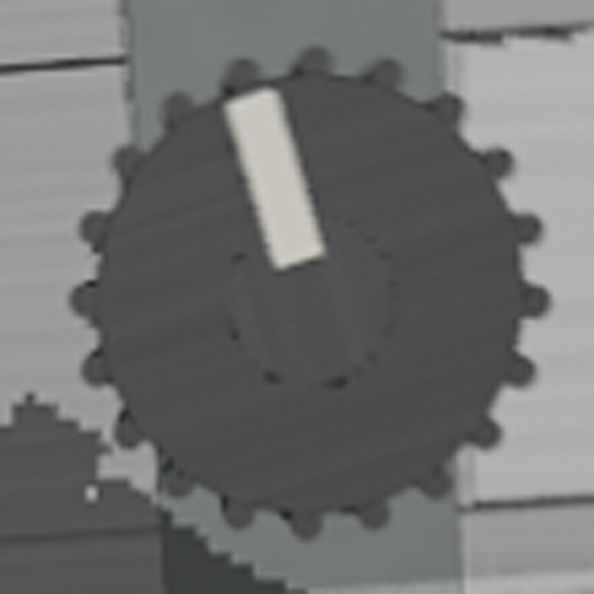

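```bash
python3 - <<'E'
from plan import *
from h import *
from scipy.optimize import least_squares
s=env.observe(); R=np.array(s["tool_rot"]);t=np.array(s["position"])
f=lambda x,y,z: np.round(proj("wrist",R@np.array([x,y,z])+t,s),1)
print("target tip row 232, cols 238.5-267.8; black row 242.5 cols 224-278, full at row 249 col 221.5-284")
for x in (.009,.011,.013): print(x,f(x,-.007,0),f(x,.007,0))
for d in (.005,.008,.01,.012,.015): print(d,f(.011,-.013,-d),f(.011,.013,-d), f(.006,-.013,-d))
P=[(315,58),(384,70),(450,105),(500,162),(530,228),(540,300),(525,370),(487,433),(435,485),(375,520),(307,530),(238,520),(177,485),(127,433),(93,370),(82,300),(92,230),(125,160),(178,103),(243,70)]
for z in (.072,.074):
  pts=np.array([plane("wrist",(220+x/5.4,45+y/5.4),z,s)[:2] for x,y in P])
  g=lambda v:np.hypot(*(pts-v[:2]).T)-v[2]
  r=least_squares(g,[.56,-.147,.0355]);print("collar",r.x,np.round(g(r.x)*1e3,1))
  print(np.round(np.degrees(np.arctan2(*(pts-r.x[:2]).T[::-1]))%18,1))
m=plane("wrist",(220+254/5.4,45+96/5.4),.074,s)[:2]; print(np.degrees(np.arctan2(*(m-r.x[:2])[::-1])))
E
```

```text
target tip row 232, cols 238.5-267.8; black row 242.5 cols 224-278, full at row 249 col 221.5-284
0.009 [239.2 231.5] [269.  231.5]
0.011 [239.2 227.6] [269.1 227.6]
0.013 [239.1 223.6] [269.1 223.6]
0.005 [225.5 232. ] [282.8 232. ] [225.8 242. ]
0.008 [225.  234.8] [283.4 234.8] [225.3 244.9]
0.01 [224.7 236.7] [283.8 236.7] [225. 247.]
0.012 [224.3 238.7] [284.2 238.7] [224.6 249.1]
0.015 [223.7 241.8] [284.9 241.7] [224.1 252.3]
collar [ 0.56198105 -0.14864563  0.03379248] [ 0.2  0.1  0.1 -0.2 -0.1  0.2 -0.  -0.6 -0.3  0.4  0.4  0.4 -0.1 -0.3
 -0.  -0.1 -0.2 -0.1  0.2  0.1]
[3.5 4.5 4.2 3.6 3.8 4.  4.4 3.9 3.1 3.4 3.8 3.9 3.8 3.2 3.1 3.5 4.2 3.5
 2.8 3.2]
collar [ 0.56204007 -0.14849339  0.03354334] [ 0.2  0.1  0.1 -0.2 -0.1  0.2 -0.  -0.6 -0.3  0.4  0.4  0.4 -0.1 -0.3
 -0.  -0.1 -0.2 -0.1  0.2  0.1]
[3.5 4.5 4.2 3.6 3.8 4.  4.4 3.9 3.1 3.4 3.8 3.9 3.8 3.2 3.1 3.5 4.2 3.5
 2.8 3.2]
20.31766411258034
```

```bash
sed -i 's/^A=.*/A=np.array([0.5627,-0.1480]); SD=np.radians(98.4)/; s/^AX,AY=.*/AX,AY=10.0e-3,-7.0e-3/' plan.py; python3 - <<'E'
from plan import *
t=pose(-185,.05,.15); print(t); rows([t],commit=True)
E
```

```text
[np.float64(0.5023199279687491), np.float64(-0.1375374628244355), 0.15, -65]
0.007,0.0059,0.067,0,0,0.3851,1,
end [  0.5023  -0.1375   0.15   -64.998 ]
```

jog_arm --deltas '[0.007,0.0059,0.067,0,0,0.3851,1,0.007,0.0059,0.067,0,0,0.3851,1,0.007,0.0059,0.067,0,0,0.3851,1,0.007,0.0059,0.067,0,0,0.3851,1,0.007,0.0059,0.067,0,0,0.3851,1,0.007,0.0059,0.067,0,0,0.3851,1,0.007,0.0059,0.067,0,0,0.3851,1,0.007,0.0059,0.067,0,0,0.3851,1,0.007,0.0059,0.067,0,0,0.3851,1,0.007,0.0059,0.067,0,0,0.3851,1,0.007,0.0059,0.067,0,0,0.3851,1]'

```text
time_s: 2.12
position: [0.5022, -0.1375, 0.1502]
tool_rot: [[0.422, -0.906, -0.0], [-0.906, -0.422, 0.0], [-0.0, 0.0, -1.0]]
ft_force: [-0.7, 0.0, -0.2]
grip_width: 0.0001
```

```bash
python3 - <<'E'
from plan import *
from h import *
s,im=grab("wrist","w2.png"); print(s["time_s"],s["position"],np.round(s["tool_rot"],3).tolist(),np.round(s["ft_force"],2))
print(proj("wrist",[*A,.074],s))
E
```

```text
2.1167 [ 0.50221652 -0.13746665  0.15017076] [[0.422, -0.906, -0.0], [-0.906, -0.422, 0.0], [-0.0, 0.0, -1.0]] [-0.69  0.   -0.15]
[177.53114002 147.2596772 ]
```

View pics/w2.png

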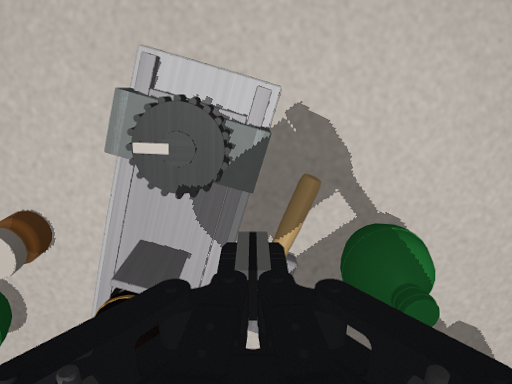

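```bash
python3 - <<'E'
import cv2
im=cv2.imread("pics/w2.png")
cv2.imwrite("pics/w2c.png",cv2.resize(im[85:205,115:240],None,fx=5,fy=5,interpolation=cv2.INTER_CUBIC))
E
```

```text
(no output)
```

View pics/w2c.png

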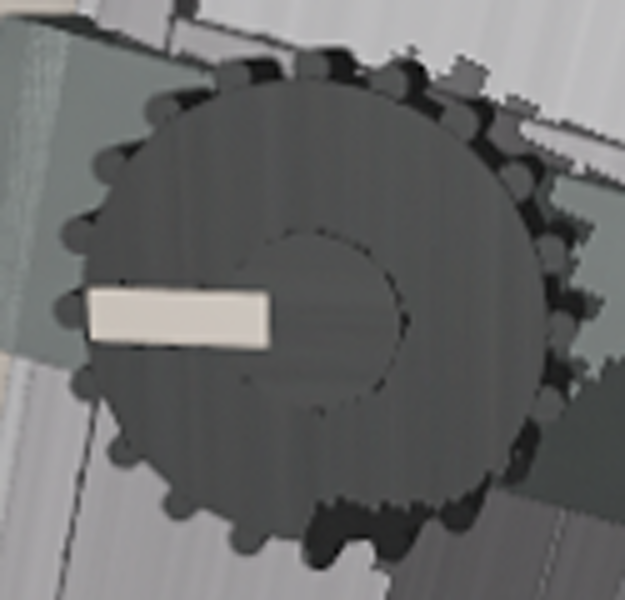

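```bash
python3 - <<'E'
from plan import *
from h import *
from scipy.optimize import least_squares
s=env.observe()
P=[(72,308),(85,382),(122,452),(178,502),(246,540),(78,236),(107,165),(162,108),(237,75),(318,65),(400,80),(465,122),(518,182),(553,252),(565,330),(548,402)]
pts=np.array([plane("wrist",(115+x/5,85+y/5),.074,s)[:2] for x,y in P])
g=lambda v:np.hypot(*(pts-v[:2]).T)-v[2]
r=least_squares(g,[.56,-.147,.0355]);print("collar",r.x,np.round(g(r.x)*1e3,1))
print(np.round(np.degrees(np.arctan2(*(pts-r.x[:2]).T[::-1]))%18,1))
m=plane("wrist",(115+90/5,85+316/5),.074,s)[:2]; print("mark",np.degrees(np.arctan2(*(m-r.x[:2])[::-1])))
# solve A + tool-frame error
M=[];b=[]
for psi,c in [(90,(.56335,-.14741)),(4.3,(.56204,-.14849)),(-65,r.x[:2])]:
    M.append(np.hstack([np.eye(2),Rz(psi)[:2,:2]])); b+=list(c)
x,res,_,_=np.linalg.lstsq(np.vstack(M),np.array(b),rcond=None); print(x,res)
# scene check
print(proj("scene",[*x[:2],.074]),proj("side",[*x[:2],.074]))
E
```

```text
collar [ 0.56209059 -0.14698834  0.03326039] [-0.2  0.1  0.3 -0.2  0.  -0.1  0.2  0.1 -0.3 -0.1  0.4 -0.  -0.2  0.
  0.3 -0.2]
[4.4 4.1 4.6 4.1 4.6 5.4 5.4 4.9 3.9 3.3 2.8 3.9 4.2 4.6 4.4 4.9]
mark 24.295872728021674
[ 5.62664542e-01 -1.47241737e-01 -4.52285508e-04  7.65490750e-04] [4.68397196e-07]
[255.48988533 228.87427388] [276.74647785 209.54999846]
```

```bash
sed -i 's/^A=.*/A=np.array([0.5626,-0.1474]); SD=np.radians(98.4)/' plan.py; python3 - <<'E'
from plan import *
rows([pose(-185,.046,.0655)]*3+[pose(-185,r,.0655) for r in (.043,.04,.038,.037,.036,.035)])
E
```

```text
0.0019,-0.0048,0.1127,0,0,0,1,
0.0019,-0.0048,0.1127,0,0,0,1,
0.0019,-0.0048,0.1127,0,0,0,1,
0.0039,-0.0083,0.1127,0,0,0,1,
0.0059,-0.0118,0.1127,0,0,0,1,
0.0072,-0.0141,0.1127,0,0,0,1,
0.0079,-0.0152,0.1127,0,0,0,1,
0.0086,-0.0164,0.1127,0,0,0,1,
0.0092,-0.0175,0.1127,0,0,0,1,
end [  0.5171  -0.1382   0.0655 -64.998 ]
```

jog_arm --deltas '[0.0019,-0.0048,0.1127,0,0,0,1,0.0019,-0.0048,0.1127,0,0,0,1,0.0019,-0.0048,0.1127,0,0,0,1,0.0039,-0.0083,0.1127,0,0,0,1,0.0059,-0.0118,0.1127,0,0,0,1,0.0072,-0.0141,0.1127,0,0,0,1,0.0079,-0.0152,0.1127,0,0,0,1,0.0086,-0.0164,0.1127,0,0,0,1,0.0092,-0.0175,0.1127,0,0,0,1]'

```text
time_s: 2.92
position: [0.5174, -0.1384, 0.0668]
tool_rot: [[0.423, -0.906, 0.001], [-0.906, -0.423, -0.001], [0.001, -0.001, -1.0]]
ft_force: [-2.4, -1.0, 2.9]
grip_width: 0.0005
```

```bash
python3 - <<'E'
from plan import *
from h import *
s,im=grab("wrist","w3.png"); print(s["time_s"],s["position"],np.round(s["ft_force"],2))
cv2.imwrite("pics/w3c.png",cv2.resize(im[100:300,130:330],None,fx=3,fy=3,interpolation=cv2.INTER_CUBIC))
E
```

```text
2.9167 [ 0.51742968 -0.13836789  0.06677793] [-2.38 -0.95  2.86]
```

View pics/w3c.png

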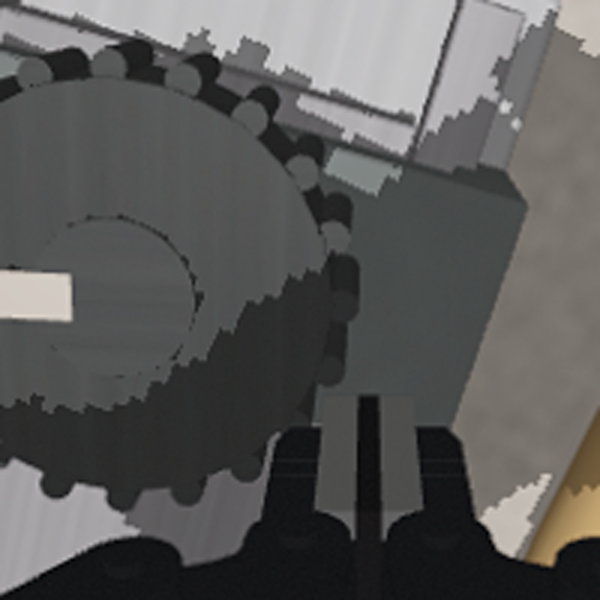

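```bash
python3 - <<'E'
from plan import *
rows([pose(-185,.038,.068)]*3+[pose(-185,r,.068) for r in (.037,.036,.035,.034,.034)])
E
```

```text
-0.002,0.0034,-0.0034,0,0,0,1,
-0.002,0.0034,-0.0034,0,0,0,1,
-0.002,0.0034,-0.0034,0,0,0,1,
-0.0013,0.0023,-0.0034,0,0,0,1,
-0.0006,0.0011,-0.0034,0,0,0,1,
0,-0,-0.0034,0,0,0,1,
0.0007,-0.0012,-0.0034,0,0,0,1,
0.0007,-0.0012,-0.0034,0,0,0,1,
end [  0.5182  -0.1383   0.068  -64.998 ]
```

jog_arm --deltas '[-0.002,0.0034,-0.0034,0,0,0,1,-0.002,0.0034,-0.0034,0,0,0,1,-0.002,0.0034,-0.0034,0,0,0,1,-0.0013,0.0023,-0.0034,0,0,0,1,-0.0006,0.0011,-0.0034,0,0,0,1,0,0,-0.0034,0,0,0,1,0.0007,-0.0012,-0.0034,0,0,0,1,0.0007,-0.0012,-0.0034,0,0,0,1]'

```text
time_s: 3.63
position: [0.5184, -0.1383, 0.0683]
tool_rot: [[0.423, -0.906, 0.0], [-0.906, -0.423, 0.0], [0.0, -0.0, -1.0]]
ft_force: [-0.3, 0.6, 0.5]
grip_width: 0.0002
```

```bash
python3 - <<'E'
from plan import *
from h import *
s,im=grab("wrist","w4.png"); print(s["time_s"],s["position"],np.round(s["ft_force"],2))
cv2.imwrite("pics/w4c.png",cv2.resize(im[100:300,130:330],None,fx=3,fy=3,interpolation=cv2.INTER_CUBIC))
rows([pose(-185+3*i,.034,.068) for i in range(1,7)],commit=False)
E
```

```text
3.6333 [ 0.5183571  -0.13833692  0.06827695] [-0.27  0.56  0.55]
0.0026,0.0018,0,0,0,-0.0167,1,
0.0053,0.0035,0,0,0,-0.0333,1,
0.0081,0.0051,0,0,0,-0.05,1,
0.0109,0.0064,0,0,0,-0.0667,1,
0.0138,0.0077,0,0,0,-0.0833,1,
0.0168,0.0088,0,0,0,-0.1,1,
```

View pics/w4c.png

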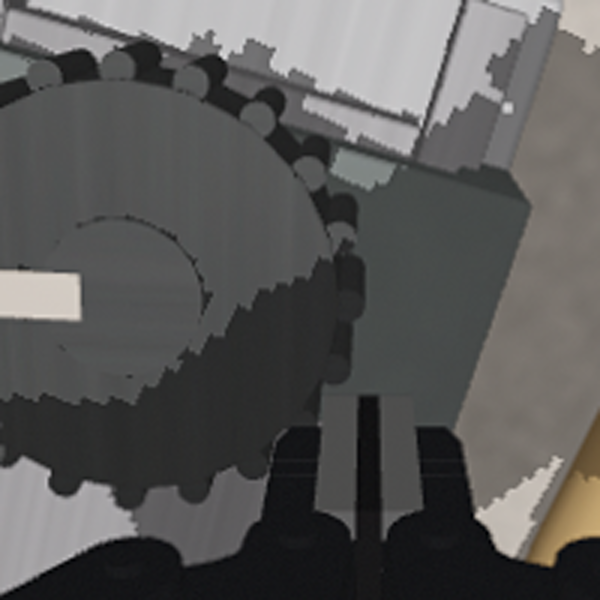

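```bash
python3 - <<'E'
from plan import *
rows([pose(-185+4*i,.0335,.068) for i in range(1,9)])
E
```

```text
0.0038,0.0018,0,0,0,-0.0222,1,
0.0074,0.0039,0,0,0,-0.0444,1,
0.0111,0.0058,0,0,0,-0.0667,1,
0.015,0.0074,0,0,0,-0.0889,1,
0.0189,0.0087,0,0,0,-0.1111,1,
0.023,0.0098,0,0,0,-0.1333,1,
0.0271,0.0106,0,0,0,-0.1555,1,
0.0312,0.011,0,0,0,-0.1778,1,
end [  0.5206  -0.163    0.068  -32.994 ]
```

jog_arm --deltas '[0.0038,0.0018,0,0,0,-0.0222,1,0.0074,0.0039,0,0,0,-0.0444,1,0.0111,0.0058,0,0,0,-0.0667,1,0.015,0.0074,0,0,0,-0.0889,1,0.0189,0.0087,0,0,0,-0.1111,1,0.023,0.0098,0,0,0,-0.1333,1,0.0271,0.0106,0,0,0,-0.1555,1,0.0312,0.011,0,0,0,-0.1778,1]'

```text
time_s: 4.35
position: [0.5202, -0.1628, 0.0683]
tool_rot: [[0.841, -0.542, -0.001], [-0.542, -0.841, 0.001], [-0.001, -0.0, -1.0]]
ft_force: [0.2, 2.2, 2.0]
grip_width: 0.0001
```

```bash
python3 - <<'E'
from plan import *
from h import *
s,im=grab("wrist","w5.png"); print(s["time_s"],s["position"],np.round(s["ft_force"],2))
cv2.imwrite("pics/w5c.png",cv2.resize(im[100:300,130:330],None,fx=3,fy=3,interpolation=cv2.INTER_CUBIC))
E
```

```text
4.35 [ 0.52024269 -0.16280271  0.06827971] [0.17 2.19 2.  ]
```

View pics/w5c.png

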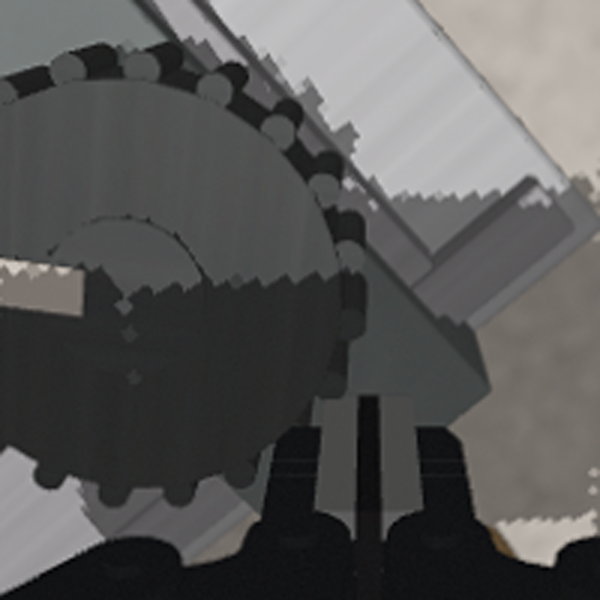

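```bash
python3 - <<'E'
from plan import *
rows([pose(-153+6*i,.0335,.0686+.003*6*i/360) for i in range(1,13)])
E
```

```text
0.0052,0.0035,-0.0008,0,0,-0.0333,1,
0.0107,0.0064,-0.0009,0,0,-0.0666,1,
0.0166,0.0087,-0.001,0,0,-0.1,1,
0.0226,0.0104,-0.001,0,0,-0.1333,1,
0.0288,0.0114,-0.0011,0,0,-0.1666,1,
0.035,0.0118,-0.0012,0,0,-0.2,1,
0.0413,0.0116,-0.0012,0,0,-0.2333,1,
0.0475,0.0107,-0.0013,0,0,-0.2666,1,
0.0535,0.0091,-0.0014,0,0,-0.3,1,
0.0594,0.0069,-0.0014,0,0,-0.3333,1,
0.065,0.0041,-0.0015,0,0,-0.3666,1,
0.0703,0.0008,-0.0016,0,0,-0.4,1,
end [ 0.5645 -0.1922  0.0692 39.006 ]
```

jog_arm --deltas '[0.0052,0.0035,-0.0008,0,0,-0.0333,1,0.0107,0.0064,-0.0009,0,0,-0.0666,1,0.0166,0.0087,-0.001,0,0,-0.1,1,0.0226,0.0104,-0.001,0,0,-0.1333,1,0.0288,0.0114,-0.0011,0,0,-0.1666,1,0.035,0.0118,-0.0012,0,0,-0.2,1,0.0413,0.0116,-0.0012,0,0,-0.2333,1,0.0475,0.0107,-0.0013,0,0,-0.2666,1,0.0535,0.0091,-0.0014,0,0,-0.3,1,0.0594,0.0069,-0.0014,0,0,-0.3333,1,0.065,0.0041,-0.0015,0,0,-0.3666,1,0.0703,0.0008,-0.0016,0,0,-0.4,1]'

```text
time_s: 5.4
position: [0.5642, -0.1924, 0.0693]
tool_rot: [[0.775, 0.632, -0.001], [0.632, -0.775, -0.0], [-0.001, -0.001, -1.0]]
ft_force: [-1.3, -1.6, -1.3]
grip_width: 0.0001
```

```bash
python3 - <<'E'
from plan import *
from h import *
s,im=grab("wrist","w6.png"); print(s["time_s"],s["position"],np.round(s["ft_force"],2),np.round(s["q"],1))
cv2.imwrite("pics/w6c.png",cv2.resize(im[100:300,80:330],None,fx=3,fy=3,interpolation=cv2.INTER_CUBIC))
rows([pose(-81+6*i,.0335,.0692+.003*6*i/360) for i in range(1,13)])
E
```

```text
5.4 [ 0.56423584 -0.19244197  0.06927725] [-1.27 -1.61 -1.31] [-30.2  35.3  79.7  -0.   65.   20.6]
0.0052,0.0035,-0,0,0,-0.0333,1,
0.0108,0.0064,-0.0001,0,0,-0.0666,1,
0.0166,0.0087,-0.0002,0,0,-0.1,1,
0.0226,0.0104,-0.0002,0,0,-0.1333,1,
0.0288,0.0114,-0.0003,0,0,-0.1666,1,
0.035,0.0118,-0.0004,0,0,-0.2,1,
0.0413,0.0115,-0.0004,0,0,-0.2333,1,
0.0475,0.0106,-0.0005,0,0,-0.2666,1,
0.0536,0.0091,-0.0006,0,0,-0.3,1,
0.0594,0.0069,-0.0006,0,0,-0.3333,1,
0.065,0.0041,-0.0007,0,0,-0.3666,1,
0.0703,0.0007,-0.0008,0,0,-0.4,1,
end [ 6.05800e-01 -1.59500e-01  6.98000e-02  1.11006e+02]
```

View pics/w6c.png

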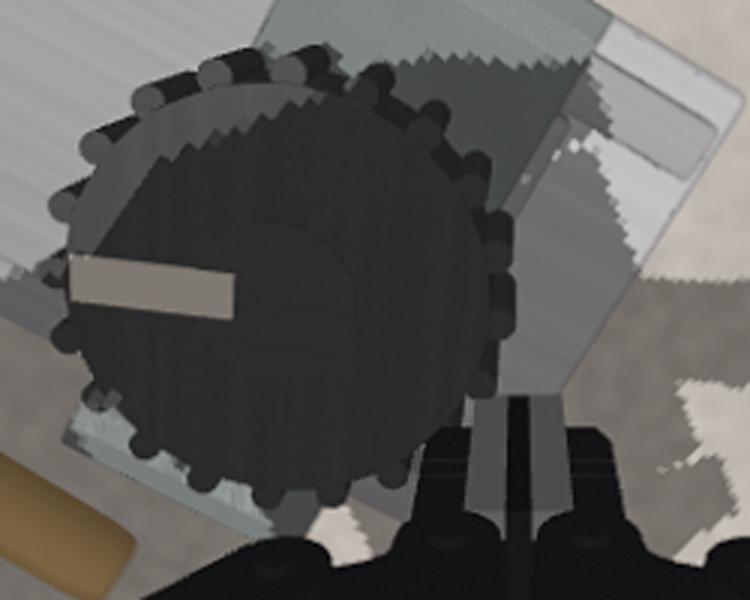

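The mark keeps its bearing relative to the finger, so the ridge is engaged and the collar is turning with it. I'll carry on with the stroke.

jog_arm --deltas '[0.0052,0.0035,0,0,0,-0.0333,1,0.0108,0.0064,-0.0001,0,0,-0.0666,1,0.0166,0.0087,-0.0002,0,0,-0.1,1,0.0226,0.0104,-0.0002,0,0,-0.1333,1,0.0288,0.0114,-0.0003,0,0,-0.1666,1,0.035,0.0118,-0.0004,0,0,-0.2,1,0.0413,0.0115,-0.0004,0,0,-0.2333,1,0.0475,0.0106,-0.0005,0,0,-0.2666,1,0.0536,0.0091,-0.0006,0,0,-0.3,1,0.0594,0.0069,-0.0006,0,0,-0.3333,1,0.065,0.0041,-0.0007,0,0,-0.3666,1,0.0703,0.0007,-0.0008,0,0,-0.4,1]'

```text
time_s: 6.45
position: [0.6057, -0.1595, 0.07]
tool_rot: [[-0.36, 0.933, -0.0], [0.933, 0.36, -0.0], [-0.0, -0.0, -1.0]]
ft_force: [-0.2, -2.3, -0.2]
grip_width: 0.0001
```

```bash
python3 - <<'E'
from plan import *
from h import *
s,im=grab("wrist","w7.png"); print(s["time_s"],s["position"],np.round(s["ft_force"],2),np.round(s["q"],1))
cv2.imwrite("pics/w7c.png",im)
rows([pose(-9+6*i,.0335,.0698+.003*6*i/360) for i in range(1,11)])
E
```

```text
6.45 [ 0.60573194 -0.15953163  0.06995265] [-0.16 -2.27 -0.22] [-25.6  37.8  74.3  -0.   67.9 -46.6]
0.0052,0.0035,-0,0,0,-0.0333,1,
0.0107,0.0064,-0.0001,0,0,-0.0666,1,
0.0165,0.0087,-0.0002,0,0,-0.1,1,
0.0226,0.0104,-0.0002,0,0,-0.1333,1,
0.0287,0.0114,-0.0003,0,0,-0.1666,1,
0.035,0.0118,-0.0004,0,0,-0.2,1,
0.0413,0.0116,-0.0004,0,0,-0.2333,1,
0.0474,0.0107,-0.0005,0,0,-0.2666,1,
0.0535,0.0091,-0.0006,0,0,-0.3,1,
0.0594,0.0069,-0.0006,0,0,-0.3333,1,
end [ 5.946e-01 -1.160e-01  7.030e-02  1.710e+02]
```

View pics/w7c.png

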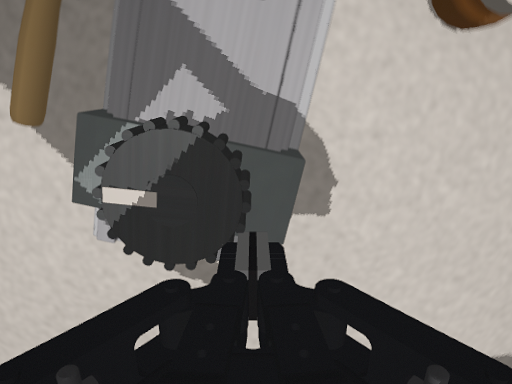

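jog_arm --deltas '[0.0052,0.0035,0,0,0,-0.0333,1,0.0107,0.0064,-0.0001,0,0,-0.0666,1,0.0165,0.0087,-0.0002,0,0,-0.1,1,0.0226,0.0104,-0.0002,0,0,-0.1333,1,0.0287,0.0114,-0.0003,0,0,-0.1666,1,0.035,0.0118,-0.0004,0,0,-0.2,1,0.0413,0.0116,-0.0004,0,0,-0.2333,1,0.0474,0.0107,-0.0005,0,0,-0.2666,1,0.0535,0.0091,-0.0006,0,0,-0.3,1,0.0594,0.0069,-0.0006,0,0,-0.3333,1]'

```text
time_s: 7.33
position: [0.5948, -0.1161, 0.0707]
tool_rot: [[-0.988, 0.157, 0.001], [0.157, 0.988, -0.0], [-0.001, -0.0, -1.0]]
ft_force: [1.2, -0.8, 0.1]
grip_width: 0.0001
```

```bash
python3 - <<'E'
from plan import *
from h import *
s,im=grab("wrist","w8.png"); print(s["time_s"],s["position"],np.round(s["ft_force"],2),np.round(s["q"],1))
# disengage: back off tangentially a bit then radially out, up
rows([pose(49,.0345,.0703),pose(48,.040,.0703),pose(48,.048,.0703),pose(48,.05,.10)])
E
```

```text
7.3333 [ 0.59475378 -0.11606465  0.0706574 ] [ 1.23 -0.76  0.13] [ -22.2   36.    78.    -0.    66.  -103.2]
-0.0024,-0.0002,-0,0,0,0.0111,1,
-0.0072,0.0053,-0,0,0,0.0167,1,
-0.013,0.0143,-0,0,0,0.0167,1,
-0.0145,0.0165,-0.0396,0,0,0.0167,1,
end [ 6.07300e-01 -1.05500e-01  1.00000e-01  1.67994e+02]
```

View pics/w8.png

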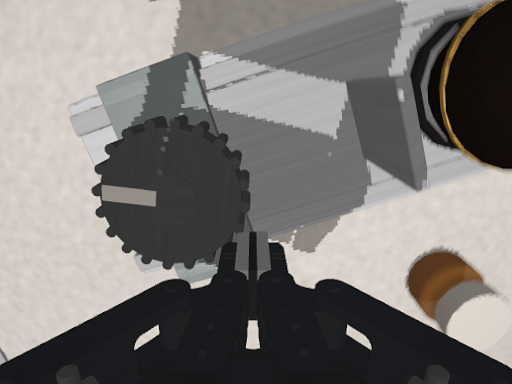

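jog_arm --deltas '[-0.0024,-0.0002,0,0,0,0.0111,1,-0.0072,0.0053,0,0,0,0.0167,1,-0.013,0.0143,0,0,0,0.0167,1,-0.0145,0.0165,-0.0396,0,0,0.0167,1,-0.0145,0.0165,-0.0396,0,0,0.0167,1]'

```text
time_s: 7.8
position: [0.6095, -0.1054, 0.1043]
tool_rot: [[-0.977, 0.211, 0.006], [0.211, 0.977, -0.002], [-0.006, -0.001, -1.0]]
ft_force: [1.8, -0.8, 0.3]
grip_width: 0.0
```

```bash
python3 - <<'E'
from plan import *
from h import *
s,im=grab("wrist","w9.png"); print(s["time_s"],s["position"],np.round(s["ft_force"],2))
t=pose(-185,.048,.10)
R0=load()
for f in (1/3,2/3,1):
    rows([[R0[0]+f*(t[0]-R0[0]),R0[1]+f*(t[1]-R0[1]),.10,R0[3]+f*(t[3]-R0[3])]])
E
```

```text
7.8 [ 0.60945481 -0.10535343  0.10432715] [ 1.81 -0.82  0.3 ]
0.0419,-0.0233,-0,0,0,0.4315,1,
end [ 0.5729 -0.116   0.1    90.324 ]
-0.0138,-0.0459,-0,0,0,0.4314,1,
end [ 0.5386 -0.1266  0.1    12.672 ]
-0.0478,0.0036,-0,0,0,0.4315,1,
end [  0.5042  -0.1371   0.1    -64.998 ]
```

View pics/w9.png

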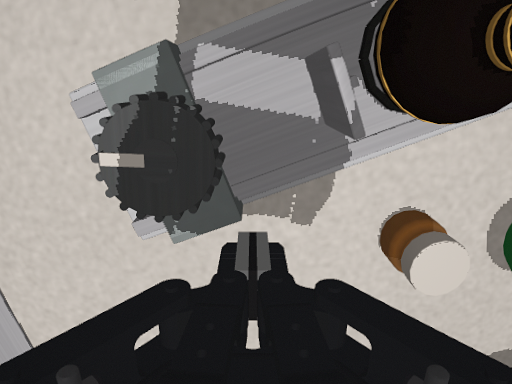

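```bash
python3 - <<'E'
from plan import *
from h import *
im=cv2.imread("pics/w9.png"); s=env.observe()
c=plane("wrist",(160,157),.076,s)[:2]; m=plane("wrist",(100,158),.076,s)[:2]; mi=plane("wrist",(144,160),.076,s)[:2]
print(c,np.degrees(np.arctan2(*(m-mi)[::-1])),np.hypot(*(m-A)),np.degrees(np.arctan2(*(m-A)[::-1])))
E
```

```text
[ 0.56027827 -0.1435378 ] -105.05895029691243 0.029112548160200945 -107.50053055817976
```

jog_arm --deltas '[0.042,-0.0233,0,0,0,0.4315,1,0.042,-0.0233,0,0,0,0.4315,1,0.042,-0.0233,0,0,0,0.4315,1,0.042,-0.0233,0,0,0,0.4315,1,0.042,-0.0233,0,0,0,0.4315,1,0.042,-0.0233,0,0,0,0.4315,1,0.042,-0.0233,0,0,0,0.4315,1,0.042,-0.0233,0,0,0,0.4315,1,0.042,-0.0233,0,0,0,0.4315,1,0.042,-0.0233,0,0,0,0.4315,1,0.042,-0.0233,0,0,0,0.4315,1]'

```text
time_s: 8.77
position: [0.5726, -0.1158, 0.0997]
tool_rot: [[0.004, 1.0, -0.001], [1.0, -0.004, 0.0], [0.0, -0.001, -1.0]]
ft_force: [-0.7, -0.4, 0.3]
grip_width: -0.0
```

jog_arm --deltas '[-0.0138,-0.0459,0,0,0,0.4314,1,-0.0138,-0.0459,0,0,0,0.4314,1,-0.0138,-0.0459,0,0,0,0.4314,1,-0.0138,-0.0459,0,0,0,0.4314,1,-0.0138,-0.0459,0,0,0,0.4314,1,-0.0138,-0.0459,0,0,0,0.4314,1,-0.0138,-0.0459,0,0,0,0.4314,1,-0.0138,-0.0459,0,0,0,0.4314,1,-0.0138,-0.0459,0,0,0,0.4314,1,-0.0138,-0.0459,0,0,0,0.4314,1,-0.0138,-0.0459,0,0,0,0.4314,1]'

```text
time_s: 9.68
position: [0.5383, -0.1264, 0.0997]
tool_rot: [[0.978, 0.21, -0.001], [0.21, -0.978, 0.0], [-0.001, -0.001, -1.0]]
ft_force: [-0.3, 0.4, 0.8]
grip_width: 0.0003
```

jog_arm --deltas '[-0.0478,0.0036,0,0,0,0.4315,1,-0.0478,0.0036,0,0,0,0.4315,1,-0.0478,0.0036,0,0,0,0.4315,1,-0.0478,0.0036,0,0,0,0.4315,1,-0.0478,0.0036,0,0,0,0.4315,1,-0.0478,0.0036,0,0,0,0.4315,1,-0.0478,0.0036,0,0,0,0.4315,1,-0.0478,0.0036,0,0,0,0.4315,1,-0.0478,0.0036,0,0,0,0.4315,1,-0.0478,0.0036,0,0,0,0.4315,1,-0.0478,0.0036,0,0,0,0.4315,1,-0.0478,0.0036,0,0,0,0.4315,1]'

```text
time_s: 10.68
position: [0.5039, -0.1369, 0.0998]
tool_rot: [[0.417, -0.909, -0.001], [-0.909, -0.417, 0.0], [-0.001, 0.0, -1.0]]
ft_force: [-0.1, -0.0, 0.2]
grip_width: 0.0001
```

```bash
python3 - <<'E'
from plan import *
from h import *
s,im=grab("wrist","w10.png"); print(s["time_s"],s["position"],np.round(s["ft_force"],2),np.round(s["tool_rot"],3).tolist())
rows([pose(-186,.046,.0705)]*3+[pose(-186,r,.0705) for r in (.042,.038,.036,.034)]+[pose(-186+4*i,.0335,.0705) for i in range(1,6)])
E
```

```text
10.6833 [ 0.50394707 -0.13687352  0.09983241] [-0.05 -0.02  0.17] [[0.417, -0.909, -0.001], [-0.909, -0.417, 0.0], [-0.001, 0.0, -1.0]]
0.0003,-0.0031,0.0393,0,0,0.0056,1,
0.0003,-0.0031,0.0393,0,0,0.0056,1,
0.0003,-0.0031,0.0393,0,0,0.0056,1,
0.003,-0.0077,0.0393,0,0,0.0056,1,
0.0058,-0.0122,0.0393,0,0,0.0056,1,
0.0072,-0.0145,0.0393,0,0,0.0056,1,
0.0085,-0.0168,0.0393,0,0,0.0056,1,
0.0123,-0.0149,0.0393,0,0,-0.0167,1,
0.0158,-0.0128,0.0393,0,0,-0.0389,1,
0.0195,-0.0108,0.0393,0,0,-0.0611,1,
0.0234,-0.0092,0.0393,0,0,-0.0833,1,
0.0273,-0.0078,0.0393,0,0,-0.1055,1,
end [  0.5181  -0.1532   0.0705 -46.008 ]
```

View pics/w10.png

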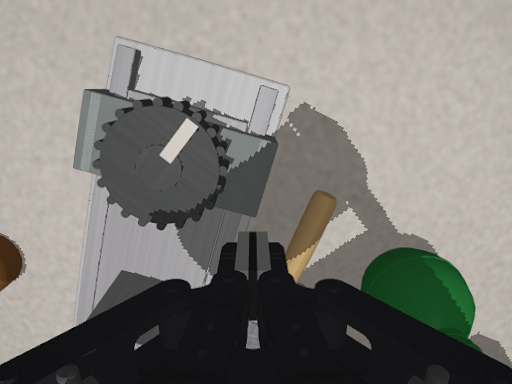

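jog_arm --deltas '[0.0003,-0.0031,0.0393,0,0,0.0056,1,0.0003,-0.0031,0.0393,0,0,0.0056,1,0.0003,-0.0031,0.0393,0,0,0.0056,1,0.003,-0.0077,0.0393,0,0,0.0056,1,0.0058,-0.0122,0.0393,0,0,0.0056,1,0.0072,-0.0145,0.0393,0,0,0.0056,1,0.0085,-0.0168,0.0393,0,0,0.0056,1,0.0123,-0.0149,0.0393,0,0,-0.0167,1,0.0158,-0.0128,0.0393,0,0,-0.0389,1,0.0195,-0.0108,0.0393,0,0,-0.0611,1,0.0234,-0.0092,0.0393,0,0,-0.0833,1,0.0273,-0.0078,0.0393,0,0,-0.1055,1]'

```text
time_s: 11.73
position: [0.5181, -0.153, 0.0712]
tool_rot: [[0.697, -0.717, 0.0], [-0.717, -0.697, 0.0], [-0.0, -0.0, -1.0]]
ft_force: [-0.3, 2.0, 0.2]
grip_width: -0.0001
```

```bash
python3 - <<'E'
from plan import *
from h import *
s,im=grab("wrist","w11.png"); print(s["time_s"],s["position"],np.round(s["ft_force"],2))
rows([pose(-166+6*i,.0335,.0708+.003*6*i/360) for i in range(1,13)])
E
```

```text
11.7333 [ 0.51814349 -0.1530414   0.07118216] [-0.3   2.04  0.17]
0.0052,0.0035,-0.0005,0,0,-0.0334,1,
0.0107,0.0064,-0.0005,0,0,-0.0667,1,
0.0166,0.0087,-0.0006,0,0,-0.1,1,
0.0226,0.0104,-0.0007,0,0,-0.1334,1,
0.0288,0.0114,-0.0007,0,0,-0.1667,1,
0.035,0.0118,-0.0008,0,0,-0.2,1,
0.0413,0.0116,-0.0009,0,0,-0.2334,1,
0.0475,0.0107,-0.0009,0,0,-0.2667,1,
0.0535,0.0091,-0.001,0,0,-0.3,1,
0.0594,0.0069,-0.0011,0,0,-0.3334,1,
0.065,0.0041,-0.0011,0,0,-0.3667,1,
0.0703,0.0008,-0.0012,0,0,-0.4,1,
end [ 0.5543 -0.1915  0.0714 25.992 ]
```

View pics/w11.png

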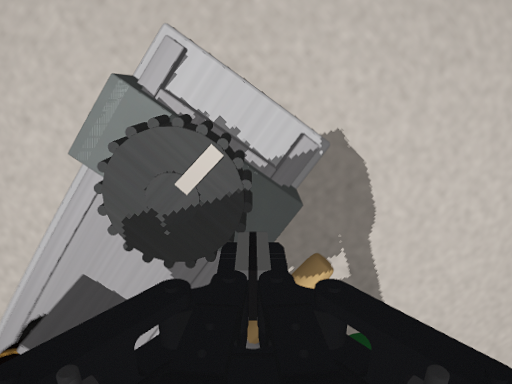

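The finger is engaged again (drag about 2 N), so I'll go on with stroke 2.

jog_arm --deltas '[0.0052,0.0035,-0.0005,0,0,-0.0334,1,0.0107,0.0064,-0.0005,0,0,-0.0667,1,0.0166,0.0087,-0.0006,0,0,-0.1,1,0.0226,0.0104,-0.0007,0,0,-0.1334,1,0.0288,0.0114,-0.0007,0,0,-0.1667,1,0.035,0.0118,-0.0008,0,0,-0.2,1,0.0413,0.0116,-0.0009,0,0,-0.2334,1,0.0475,0.0107,-0.0009,0,0,-0.2667,1,0.0535,0.0091,-0.001,0,0,-0.3,1,0.0594,0.0069,-0.0011,0,0,-0.3334,1,0.065,0.0041,-0.0011,0,0,-0.3667,1,0.0703,0.0008,-0.0012,0,0,-0.4,1]'

```text
time_s: 12.78
position: [0.5542, -0.1916, 0.0719]
tool_rot: [[0.897, 0.442, -0.001], [0.442, -0.897, -0.0], [-0.001, -0.0, -1.0]]
ft_force: [-2.1, -2.0, 0.6]
grip_width: -0.0004
```

```bash
python3 - <<'E'
from plan import *
rows([pose(-94+6*i,.0335,.0714+.003*6*i/360) for i in range(1,13)])
E
```

```text
0.0052,0.0034,-0.0001,0,0,-0.0334,1,
0.0108,0.0063,-0.0001,0,0,-0.0667,1,
0.0166,0.0086,-0.0002,0,0,-0.1,1,
0.0226,0.0103,-0.0003,0,0,-0.1334,1,
0.0288,0.0114,-0.0003,0,0,-0.1667,1,
0.0351,0.0118,-0.0004,0,0,-0.2,1,
0.0413,0.0115,-0.0005,0,0,-0.2334,1,
0.0475,0.0106,-0.0005,0,0,-0.2667,1,
0.0536,0.009,-0.0006,0,0,-0.3,1,
0.0594,0.0068,-0.0007,0,0,-0.3334,1,
0.065,0.0041,-0.0007,0,0,-0.3667,1,
0.0703,0.0007,-0.0008,0,0,-0.4,1,
end [ 6.0200e-01 -1.6890e-01  7.2000e-02  9.7992e+01]
```

jog_arm --deltas '[0.0052,0.0034,-0.0001,0,0,-0.0334,1,0.0108,0.0063,-0.0001,0,0,-0.0667,1,0.0166,0.0086,-0.0002,0,0,-0.1,1,0.0226,0.0103,-0.0003,0,0,-0.1334,1,0.0288,0.0114,-0.0003,0,0,-0.1667,1,0.0351,0.0118,-0.0004,0,0,-0.2,1,0.0413,0.0115,-0.0005,0,0,-0.2334,1,0.0475,0.0106,-0.0005,0,0,-0.2667,1,0.0536,0.009,-0.0006,0,0,-0.3,1,0.0594,0.0068,-0.0007,0,0,-0.3334,1,0.065,0.0041,-0.0007,0,0,-0.3667,1,0.0703,0.0007,-0.0008,0,0,-0.4,1]'

```text
time_s: 13.78
position: [0.602, -0.169, 0.0725]
tool_rot: [[-0.143, 0.99, -0.0], [0.99, 0.143, -0.001], [-0.001, -0.0, -1.0]]
ft_force: [-1.5, -1.3, 1.0]
grip_width: -0.0001
```

```bash
python3 - <<'E'
from plan import *
from h import *
s,im=grab("wrist","w12.png"); print(s["time_s"],s["position"],np.round(s["ft_force"],2))
rows([pose(-22+6*i,.0335,.072+.003*6*i/360) for i in range(1,13)])
E
```

```text
13.7833 [ 0.60203373 -0.16903468  0.07253838] [-1.47 -1.3   0.99]
0.0052,0.0035,-0.0001,0,0,-0.0334,1,
0.0108,0.0064,-0.0001,0,0,-0.0667,1,
0.0166,0.0087,-0.0002,0,0,-0.1,1,
0.0226,0.0104,-0.0003,0,0,-0.1334,1,
0.0288,0.0114,-0.0003,0,0,-0.1667,1,
0.035,0.0118,-0.0004,0,0,-0.2,1,
0.0413,0.0116,-0.0005,0,0,-0.2334,1,
0.0475,0.0106,-0.0005,0,0,-0.2667,1,
0.0535,0.0091,-0.0006,0,0,-0.3,1,
0.0594,0.0069,-0.0007,0,0,-0.3334,1,
0.065,0.0041,-0.0007,0,0,-0.3667,1,
0.0703,0.0008,-0.0008,0,0,-0.4,1,
end [ 5.95200e-01 -1.16600e-01  7.26000e-02  1.69992e+02]
```

View pics/w12.png

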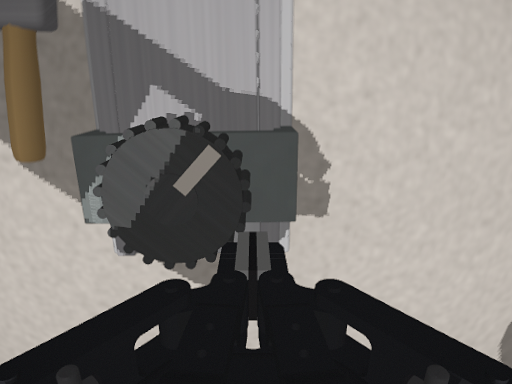

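jog_arm --deltas '[0.0052,0.0035,-0.0001,0,0,-0.0334,1,0.0108,0.0064,-0.0001,0,0,-0.0667,1,0.0166,0.0087,-0.0002,0,0,-0.1,1,0.0226,0.0104,-0.0003,0,0,-0.1334,1,0.0288,0.0114,-0.0003,0,0,-0.1667,1,0.035,0.0118,-0.0004,0,0,-0.2,1,0.0413,0.0116,-0.0005,0,0,-0.2334,1,0.0475,0.0106,-0.0005,0,0,-0.2667,1,0.0535,0.0091,-0.0006,0,0,-0.3,1,0.0594,0.0069,-0.0007,0,0,-0.3334,1,0.065,0.0041,-0.0007,0,0,-0.3667,1,0.0703,0.0008,-0.0008,0,0,-0.4,1]'

```text
time_s: 14.83
position: [0.5955, -0.1167, 0.0733]
tool_rot: [[-0.985, 0.172, 0.001], [0.172, 0.985, -0.001], [-0.001, -0.001, -1.0]]
ft_force: [1.5, -0.2, 0.4]
grip_width: 0.0003
```

```bash
python3 - <<'E'
from plan import *
from h import *
s,im=grab("wrist","w13.png"); print(s["time_s"],s["position"],np.round(s["ft_force"],2))
rows([pose(48,.0345,.073),pose(47,.040,.073),pose(47,.048,.073),pose(47,.05,.105),pose(47,.05,.105)])
t=pose(-185,.048,.105)
R0=load()
for f in (1/3,2/3,1):
    rows([[R0[0]+f*(t[0]-R0[0]),R0[1]+f*(t[1]-R0[1]),.105,R0[3]+f*(t[3]-R0[3])]])
E
```

```text
14.8333 [ 0.59547859 -0.11671574  0.0732903 ] [ 1.5  -0.16  0.44]
-0.0023,-0.0001,-0.0005,0,0,0.0111,1,
-0.0071,0.0053,-0.0005,0,0,0.0166,1,
-0.013,0.0143,-0.0005,0,0,0.0166,1,
-0.0144,0.0165,-0.0432,0,0,0.0166,1,
-0.0144,0.0165,-0.0432,0,0,0.0166,1,
end [ 6.08000e-01 -1.06300e-01  1.05000e-01  1.67004e+02]
0.0419,-0.0237,0,0,0,0.4296,1,
end [ 0.5734 -0.1165  0.105  89.676 ]
-0.014,-0.046,0,0,0,0.4297,1,
end [ 0.5388 -0.1268  0.105  12.33  ]
-0.048,0.0035,0,0,0,0.4296,1,
end [  0.5042  -0.1371   0.105  -64.998 ]
```

View pics/w13.png

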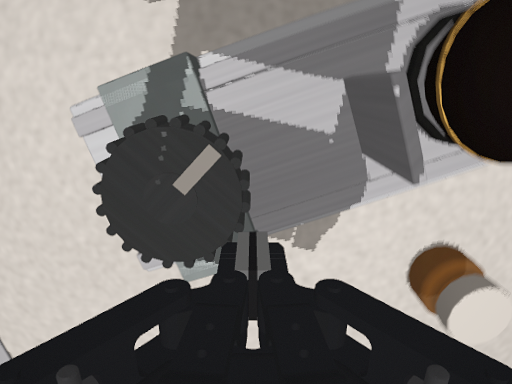

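jog_arm --deltas '[-0.0023,-0.0001,-0.0005,0,0,0.0111,1,-0.0071,0.0053,-0.0005,0,0,0.0166,1,-0.013,0.0143,-0.0005,0,0,0.0166,1,-0.0144,0.0165,-0.0432,0,0,0.0166,1,-0.0144,0.0165,-0.0432,0,0,0.0166,1]'

```text
time_s: 15.3
position: [0.6103, -0.1062, 0.1098]
tool_rot: [[-0.974, 0.227, 0.007], [0.227, 0.974, -0.002], [-0.007, -0.001, -1.0]]
ft_force: [0.3, -0.3, 0.8]
grip_width: 0.0
```

jog_arm --deltas '[0.0419,-0.0237,0,0,0,0.4296,1,0.0419,-0.0237,0,0,0,0.4296,1,0.0419,-0.0237,0,0,0,0.4296,1,0.0419,-0.0237,0,0,0,0.4296,1,0.0419,-0.0237,0,0,0,0.4296,1,0.0419,-0.0237,0,0,0,0.4296,1,0.0419,-0.0237,0,0,0,0.4296,1,0.0419,-0.0237,0,0,0,0.4296,1,0.0419,-0.0237,0,0,0,0.4296,1,0.0419,-0.0237,0,0,0,0.4296,1,0.0419,-0.0237,0,0,0,0.4296,1]'

```text
time_s: 16.22
position: [0.5736, -0.1163, 0.1054]
tool_rot: [[0.015, 1.0, 0.0], [1.0, -0.015, -0.0], [-0.0, 0.0, -1.0]]
ft_force: [0.5, -0.0, -0.4]
grip_width: 0.0001
```

jog_arm --deltas '[-0.014,-0.046,0,0,0,0.4297,1,-0.014,-0.046,0,0,0,0.4297,1,-0.014,-0.046,0,0,0,0.4297,1,-0.014,-0.046,0,0,0,0.4297,1,-0.014,-0.046,0,0,0,0.4297,1,-0.014,-0.046,0,0,0,0.4297,1,-0.014,-0.046,0,0,0,0.4297,1,-0.014,-0.046,0,0,0,0.4297,1,-0.014,-0.046,0,0,0,0.4297,1,-0.014,-0.046,0,0,0,0.4297,1,-0.014,-0.046,0,0,0,0.4297,1]'

```text
time_s: 17.13
position: [0.5391, -0.1267, 0.1055]
tool_rot: [[0.979, 0.205, 0.0], [0.205, -0.979, -0.0], [0.0, 0.0, -1.0]]
ft_force: [0.5, -0.3, 0.5]
grip_width: 0.0
```

jog_arm --deltas '[-0.048,0.0035,0,0,0,0.4296,1,-0.048,0.0035,0,0,0,0.4296,1,-0.048,0.0035,0,0,0,0.4296,1,-0.048,0.0035,0,0,0,0.4296,1,-0.048,0.0035,0,0,0,0.4296,1,-0.048,0.0035,0,0,0,0.4296,1,-0.048,0.0035,0,0,0,0.4296,1,-0.048,0.0035,0,0,0,0.4296,1,-0.048,0.0035,0,0,0,0.4296,1,-0.048,0.0035,0,0,0,0.4296,1,-0.048,0.0035,0,0,0,0.4296,1,-0.048,0.0035,0,0,0,0.4296,1]'

```text
time_s: 18.13
position: [0.5044, -0.137, 0.1055]
tool_rot: [[0.417, -0.909, 0.0], [-0.909, -0.417, -0.0], [0.0, -0.0, -1.0]]
ft_force: [0.4, 0.1, -0.4]
grip_width: 0.0001
```

```bash
python3 - <<'E'
from plan import *
from h import *
s,im=grab("wrist","w14.png"); print(s["time_s"],s["position"],np.round(s["ft_force"],2))
cv2.imwrite("pics/w14c.png",cv2.resize(im[70:250,70:250],None,fx=3.3,fy=3.3,interpolation=cv2.INTER_CUBIC))
E
```

```text
18.1333 [ 0.50443346 -0.13698675  0.10546262] [ 0.38  0.08 -0.4 ]
```

View pics/w14c.png

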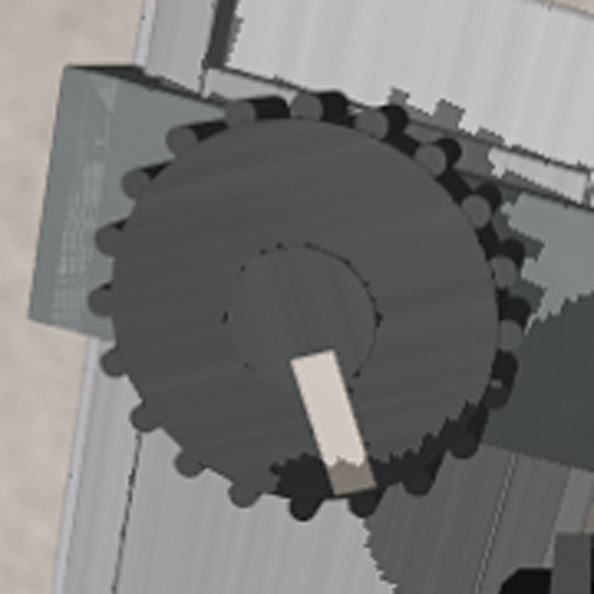

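```bash
cat >> h.py <<'E'
def mark(pi,po,pos,psi,z):
    from plan import Rz
    s={"position":pos,"tool_rot":Rz(psi)}
    a=plane("wrist",pi,z,s)[:2]; b=plane("wrist",po,z,s)[:2]; d=b-a
    return np.degrees(np.arctan2(d[1],d[0])), a, b
E
python3 - <<'E'
from h import *
print(mark((115+268/5,85+319/5),(115+89/5,85+316/5),[.50222,-.13747,.15017],-65.0,.074))
print(mark((70+312/3.3,70+355/3.3),(70+352/3.3,70+490/3.3),[.50443,-.13699,.10546],-65.4,.078))
im=cv2.imread("pics/w10.png"); cv2.imwrite("pics/w10c.png",cv2.resize(im[70:250,70:250],None,fx=3.3,fy=3.3))
E
```

```text
(np.float64(23.737477231400675), array([ 0.5678356 , -0.14448917]), array([ 0.59015158, -0.13467572]))
(np.float64(126.53780234067366), array([ 0.55872176, -0.14197199]), array([ 0.54442045, -0.12267152]))
```

```bash
python3 - <<'E'
from plan import *
rows([pose(-187,.046,.0731)]*3+[pose(-187,r,.0731) for r in (.042,.038,.036,.034)]+[pose(-187+4*i,.0335,.0731) for i in range(1,6)])
rows([pose(-167+6*i,.0335,.0732+.003*6*i/360) for i in range(1,13)])
E
```

```text
-0.0008,-0.0039,0.0425,0,0,0.0111,1,
-0.0008,-0.0039,0.0425,0,0,0.0111,1,
-0.0008,-0.0039,0.0425,0,0,0.0111,1,
0.002,-0.0084,0.0425,0,0,0.0111,1,
0.0049,-0.0129,0.0425,0,0,0.0111,1,
0.0063,-0.0152,0.0425,0,0,0.0111,1,
0.0077,-0.0174,0.0425,0,0,0.0111,1,
0.0114,-0.0155,0.0425,0,0,-0.0111,1,
0.0149,-0.0132,0.0425,0,0,-0.0333,1,
0.0186,-0.0112,0.0425,0,0,-0.0555,1,
0.0224,-0.0095,0.0425,0,0,-0.0778,1,
0.0263,-0.008,0.0425,0,0,-0.1,1,
end [  0.518   -0.1524   0.0731 -46.998 ]
0.0052,0.0034,-0.0002,0,0,-0.0333,1,
0.0108,0.0063,-0.0002,0,0,-0.0667,1,
0.0166,0.0086,-0.0003,0,0,-0.1,1,
0.0226,0.0103,-0.0004,0,0,-0.1333,1,
0.0288,0.0114,-0.0004,0,0,-0.1667,1,
0.035,0.0117,-0.0005,0,0,-0.2,1,
0.0413,0.0115,-0.0006,0,0,-0.2333,1,
0.0475,0.0106,-0.0006,0,0,-0.2667,1,
0.0535,0.009,-0.0007,0,0,-0.3,1,
0.0594,0.0068,-0.0008,0,0,-0.3333,1,
0.065,0.0041,-0.0008,0,0,-0.3667,1,
0.0703,0.0007,-0.0009,0,0,-0.4,1,
end [ 0.5536 -0.1913  0.0738 25.002 ]
```

jog_arm --deltas '[-0.0008,-0.0039,0.0425,0,0,0.0111,1,-0.0008,-0.0039,0.0425,0,0,0.0111,1,-0.0008,-0.0039,0.0425,0,0,0.0111,1,0.002,-0.0084,0.0425,0,0,0.0111,1,0.0049,-0.0129,0.0425,0,0,0.0111,1,0.0063,-0.0152,0.0425,0,0,0.0111,1,0.0077,-0.0174,0.0425,0,0,0.0111,1,0.0114,-0.0155,0.0425,0,0,-0.0111,1,0.0149,-0.0132,0.0425,0,0,-0.0333,1,0.0186,-0.0112,0.0425,0,0,-0.0555,1,0.0224,-0.0095,0.0425,0,0,-0.0778,1,0.0263,-0.008,0.0425,0,0,-0.1,1]'

```text
time_s: 19.18
position: [0.518, -0.1523, 0.0738]
tool_rot: [[0.685, -0.729, 0.0], [-0.729, -0.685, 0.0], [-0.0, -0.0, -1.0]]
ft_force: [-0.1, 1.4, 0.2]
grip_width: -0.0002
```

jog_arm --deltas '[0.0052,0.0034,-0.0002,0,0,-0.0333,1,0.0108,0.0063,-0.0002,0,0,-0.0667,1,0.0166,0.0086,-0.0003,0,0,-0.1,1,0.0226,0.0103,-0.0004,0,0,-0.1333,1,0.0288,0.0114,-0.0004,0,0,-0.1667,1,0.035,0.0117,-0.0005,0,0,-0.2,1,0.0413,0.0115,-0.0006,0,0,-0.2333,1,0.0475,0.0106,-0.0006,0,0,-0.2667,1,0.0535,0.009,-0.0007,0,0,-0.3,1,0.0594,0.0068,-0.0008,0,0,-0.3333,1,0.065,0.0041,-0.0008,0,0,-0.3667,1,0.0703,0.0007,-0.0009,0,0,-0.4,1]'

```text
time_s: 20.18
position: [0.5535, -0.1915, 0.0744]
tool_rot: [[0.904, 0.428, -0.001], [0.428, -0.904, -0.0], [-0.001, -0.0, -1.0]]
ft_force: [-2.5, 0.1, 2.0]
grip_width: -0.0
```

```bash
python3 - <<'E'
from plan import *
from h import *
s,im=grab("wrist","w15.png"); print(s["time_s"],s["position"],np.round(s["ft_force"],2))
rows([pose(-95+6*i,.0335,.0738+.003*6*i/360) for i in range(1,13)])
E
```

```text
20.1833 [ 0.55345808 -0.19152097  0.07443638] [-2.53  0.06  1.96]
0.0052,0.0035,-0.0001,0,0,-0.0333,1,
0.0108,0.0064,-0.0001,0,0,-0.0667,1,
0.0166,0.0087,-0.0002,0,0,-0.1,1,
0.0226,0.0104,-0.0003,0,0,-0.1333,1,
0.0288,0.0114,-0.0003,0,0,-0.1667,1,
0.035,0.0118,-0.0004,0,0,-0.2,1,
0.0413,0.0115,-0.0005,0,0,-0.2333,1,
0.0475,0.0106,-0.0005,0,0,-0.2667,1,
0.0535,0.0091,-0.0006,0,0,-0.3,1,
0.0594,0.0069,-0.0007,0,0,-0.3333,1,
0.065,0.0041,-0.0007,0,0,-0.3667,1,
0.0703,0.0007,-0.0008,0,0,-0.4,1,
end [ 6.0160e-01 -1.6950e-01  7.4400e-02  9.7002e+01]
```

View pics/w15.png

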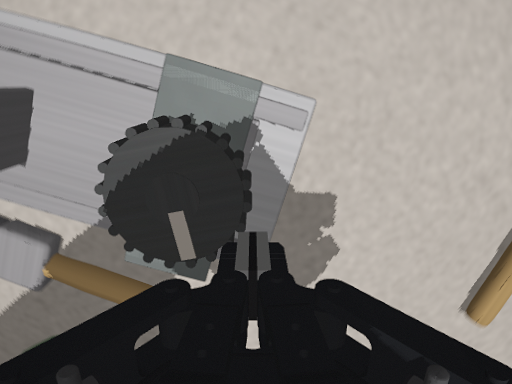

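The mark is still moving with the finger, now at (188,258) in tool view, so I'll continue.

jog_arm --deltas '[0.0052,0.0035,-0.0001,0,0,-0.0333,1,0.0108,0.0064,-0.0001,0,0,-0.0667,1,0.0166,0.0087,-0.0002,0,0,-0.1,1,0.0226,0.0104,-0.0003,0,0,-0.1333,1,0.0288,0.0114,-0.0003,0,0,-0.1667,1,0.035,0.0118,-0.0004,0,0,-0.2,1,0.0413,0.0115,-0.0005,0,0,-0.2333,1,0.0475,0.0106,-0.0005,0,0,-0.2667,1,0.0535,0.0091,-0.0006,0,0,-0.3,1,0.0594,0.0069,-0.0007,0,0,-0.3333,1,0.065,0.0041,-0.0007,0,0,-0.3667,1,0.0703,0.0007,-0.0008,0,0,-0.4,1]'

```text
time_s: 21.23
position: [0.6016, -0.1697, 0.0751]
tool_rot: [[-0.125, 0.992, 0.0], [0.992, 0.125, -0.001], [-0.001, 0.0, -1.0]]
ft_force: [-1.6, -1.0, 1.1]
grip_width: -0.0001
```

```bash
python3 - <<'E'
from plan import *
rows([pose(-23+6*i,.0335,.0744+.003*6*i/360) for i in range(1,13)])
E
```

```text
0.0052,0.0035,-0.0001,0,0,-0.0333,1,
0.0107,0.0064,-0.0001,0,0,-0.0667,1,
0.0165,0.0087,-0.0002,0,0,-0.1,1,
0.0226,0.0104,-0.0003,0,0,-0.1333,1,
0.0287,0.0114,-0.0003,0,0,-0.1667,1,
0.035,0.0118,-0.0004,0,0,-0.2,1,
0.0412,0.0116,-0.0005,0,0,-0.2333,1,
0.0474,0.0106,-0.0005,0,0,-0.2667,1,
0.0535,0.0091,-0.0006,0,0,-0.3,1,
0.0594,0.0069,-0.0007,0,0,-0.3333,1,
0.065,0.0041,-0.0007,0,0,-0.3667,1,
0.0703,0.0008,-0.0008,0,0,-0.4,1,
end [ 5.95700e-01 -1.17100e-01  7.50000e-02  1.69002e+02]
```

jog_arm --deltas '[0.0052,0.0035,-0.0001,0,0,-0.0333,1,0.0107,0.0064,-0.0001,0,0,-0.0667,1,0.0165,0.0087,-0.0002,0,0,-0.1,1,0.0226,0.0104,-0.0003,0,0,-0.1333,1,0.0287,0.0114,-0.0003,0,0,-0.1667,1,0.035,0.0118,-0.0004,0,0,-0.2,1,0.0412,0.0116,-0.0005,0,0,-0.2333,1,0.0474,0.0106,-0.0005,0,0,-0.2667,1,0.0535,0.0091,-0.0006,0,0,-0.3,1,0.0594,0.0069,-0.0007,0,0,-0.3333,1,0.065,0.0041,-0.0007,0,0,-0.3667,1,0.0703,0.0008,-0.0008,0,0,-0.4,1]'

```text
time_s: 22.23
position: [0.596, -0.1172, 0.0758]
tool_rot: [[-0.982, 0.188, 0.002], [0.188, 0.982, -0.001], [-0.002, -0.0, -1.0]]
ft_force: [0.5, -1.1, 0.7]
grip_width: 0.0
```

```bash
python3 - <<'E'
from plan import *
from h import *
s,im=grab("wrist","w16.png"); print(s["time_s"],s["position"],np.round(s["ft_force"],2),np.round(s["q"]))
cv2.imwrite("pics/w16c.png",cv2.resize(im[70:290,70:290],None,fx=2.6,fy=2.6,interpolation=cv2.INTER_CUBIC))
rows([pose(49+v,.0335,.0751) for v in (6,12,17)])
E
```

```text
22.2333 [ 0.59603238 -0.11720094  0.07581313] [ 0.54 -1.09  0.7 ] [ -22.   36.   77.   -0.   67. -101.]
0.0052,0.0034,-0.0001,0,0,-0.0333,1,
0.0108,0.0063,-0.0001,0,0,-0.0667,1,
0.0156,0.0083,-0.0001,0,0,-0.0944,1,
end [ 5.85500e-01 -1.08800e-01  7.51000e-02  1.85994e+02]
```

View pics/w16.png

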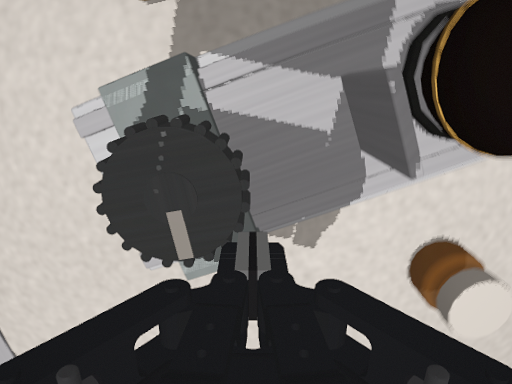

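```bash
python3 - <<'E'
from h import *
s=env.observe()
print(mark((175,212),(187,259),s["position"],169.0,.0798))
# start, w0: psi 90; w1: psi 4.3
print(mark((200+427/6,240+367/5.7),(200+550/6,240+328/5.7),[.5497,.0001,.2307],90,.074)[0])
print(mark((220+300/5.4,45+260/5.4),(220+254/5.4,45+96/5.4),[.4966,-.1334,.2004],4,.074)[0])
E
```

```text
(np.float64(-1.448461170432562), array([ 0.56893097, -0.14600233]), array([ 0.59297056, -0.14661019]))
21.579786147677094
20.96201212241508
```

```bash
python3 - <<'E'
from plan import *
save([.5957,-.1171,.0750,169.002])
rows([pose(49+v,.0335,.0753) for v in (6,12,17,21,21)])
rows([pose(68,.0345,.0753),pose(67,.040,.0753),pose(65,.048,.0753),pose(63,.052,.0853),pose(60,.055,.12),pose(60,.055,.14),pose(60,.055,.14)])
E
```

```text
0.0052,0.0034,-0.0004,0,0,-0.0333,1,
0.0107,0.0063,-0.0004,0,0,-0.0667,1,
0.0155,0.0083,-0.0004,0,0,-0.0944,1,
0.0195,0.0095,-0.0004,0,0,-0.1167,1,
0.0195,0.0095,-0.0004,0,0,-0.1167,1,
end [ 5.82700e-01 -1.07300e-01  7.53000e-02  1.90008e+02]
-0.0023,-0.0001,-0,0,0,0.0112,1,
-0.0072,0.0054,-0,0,0,0.0167,1,
-0.0151,0.0126,-0,0,0,0.0278,1,
-0.0204,0.015,-0.0133,0,0,0.0389,1,
-0.0262,0.0151,-0.0596,0,0,0.0556,1,
-0.0262,0.0151,-0.0863,0,0,0.0556,1,
-0.0262,0.0151,-0.0863,0,0,0.0556,1,
end [ 6.001e-01 -9.270e-02  1.400e-01  1.800e+02]
```

jog_arm --deltas '[0.0052,0.0034,-0.0004,0,0,-0.0333,1,0.0107,0.0063,-0.0004,0,0,-0.0667,1,0.0155,0.0083,-0.0004,0,0,-0.0944,1,0.0195,0.0095,-0.0004,0,0,-0.1167,1,0.0195,0.0095,-0.0004,0,0,-0.1167,1]'

```text
time_s: 22.7
position: [0.5824, -0.1071, 0.0759]
tool_rot: [[-0.985, -0.173, -0.0], [-0.173, 0.985, 0.0], [0.0, 0.0, -1.0]]
ft_force: [-0.2, 0.7, 1.1]
grip_width: 0.0001
```

```bash
python3 - <<'E'
from plan import *
from h import *
s,im=grab("wrist","w17.png"); print(s["time_s"],s["position"],np.round(s["ft_force"],2),np.round(s["q"]))
E
```

```text
22.7 [ 0.58239398 -0.10705021  0.07587457] [-0.19  0.7   1.06] [ -22.   34.   80.    0.   65. -122.]
```

View pics/w17.png

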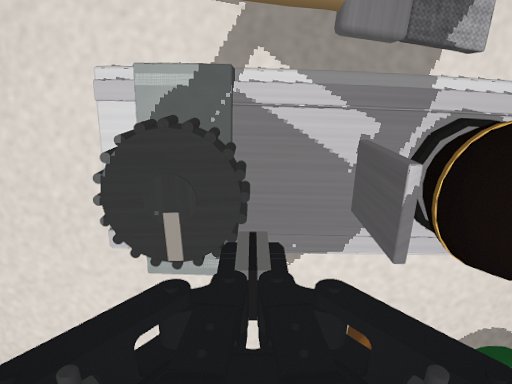

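```bash
python3 - <<'E'
from h import *
s=env.observe()
print(mark((171,212.5),(176.5,260),s["position"],190,.080))
im=cv2.imread("pics/w17.png");cv2.imwrite("pics/w17c.png",cv2.resize(im[110:290,90:270],None,fx=3.3,fy=3.3,interpolation=cv2.INTER_CUBIC))
E
```

```text
(np.float64(11.889611388255167), array([ 0.56920576, -0.14596882]), array([ 0.59271553, -0.14101899]))
```

View pics/w17c.png

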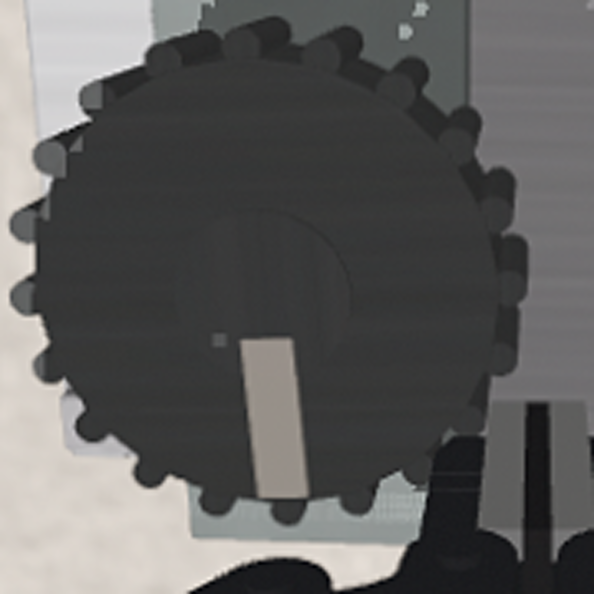

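jog_arm --deltas '[-0.0023,-0.0001,0,0,0,0.0112,1,-0.0072,0.0054,0,0,0,0.0167,1,-0.0151,0.0126,0,0,0,0.0278,1,-0.0204,0.015,-0.0133,0,0,0.0389,1,-0.0262,0.0151,-0.0596,0,0,0.0556,1,-0.0262,0.0151,-0.0863,0,0,0.0556,1,-0.0262,0.0151,-0.0863,0,0,0.0556,1]'

```text
time_s: 23.33
position: [0.6022, -0.0934, 0.1449]
tool_rot: [[-1.0, 0.005, 0.008], [0.005, 1.0, -0.003], [-0.008, -0.003, -1.0]]
ft_force: [0.4, -0.3, 0.3]
grip_width: 0.0001
```

```bash
python3 - <<'E'
from plan import *
from h import *
s,im=grab("wrist","w18.png"); print(s["time_s"],s["position"],np.round(s["ft_force"],2),np.round(s["q"]))
cv2.imwrite("pics/w18c.png",cv2.resize(im[60:260,60:260],None,fx=3,fy=3,interpolation=cv2.INTER_CUBIC))
E
```

```text
23.3333 [ 0.60216152 -0.09339116  0.14493303] [ 0.35 -0.29  0.27] [ -20.   32.   73.    0.   75. -110.]
```

View pics/w18.png

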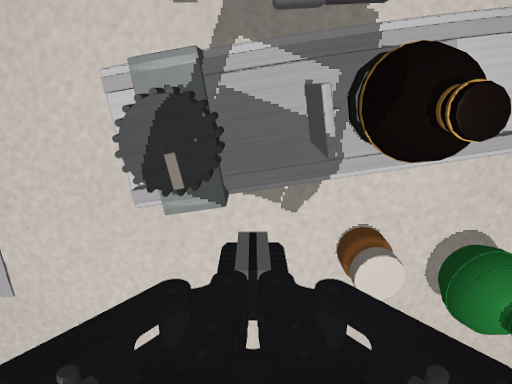

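View pics/w18c.png

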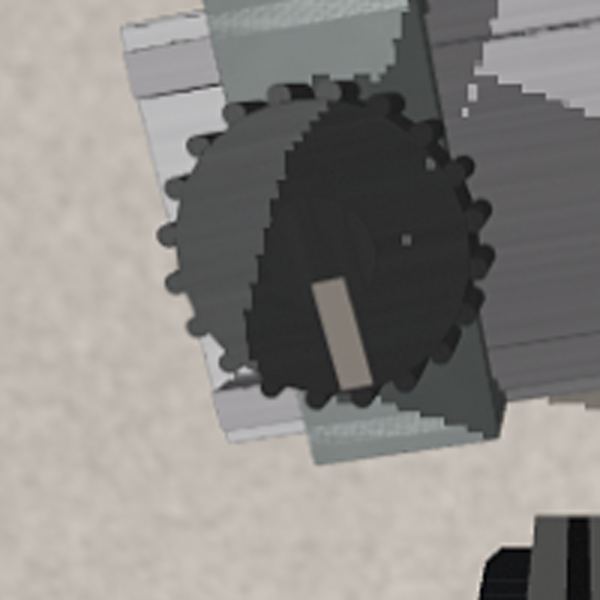

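```bash
python3 - <<'E'
from h import *
s=env.observe()
a=plane("wrist",(169,154),.080,s)[:2];b=plane("wrist",(179,189.3),.080,s)[:2];d=b-a;print(np.degrees(np.arctan2(d[1],d[0])))
a=plane("wrist",(170,143),.080,s)[:2]
print(a,b)
# slide direction & relative: mark vs rail direction in this view: rail edge bottom
p=plane("wrist",(135,207),.0,s)[:2];q=plane("wrist",(300,180),.0,s)[:2];print(np.degrees(np.arctan2(*(q-p)[::-1])))
E
```

```text
11.59708421572643
[ 0.560298   -0.14388111] [ 0.59065845 -0.14023092]
99.53689498654418
```

```bash
cat >> plan.py <<'E'
D=np.array([np.cos(SD),np.sin(SD)])
def P(d,z): c=A+d*D; return [c[0],c[1],z,98.4]
E
python3 - <<'E'
from plan import *
rows([P(.074,.14)])
rows([P(.074,.06)])
E
```

```text
0.0644,0.0247,0,0,0,0.4533,1,
end [ 5.5180e-01 -7.4200e-02  1.4000e-01  9.8406e+01]
0,0,0.1067,0,0,0,1,
end [ 5.5180e-01 -7.4200e-02  6.0000e-02  9.8406e+01]
```

jog_arm --deltas '[0.0644,0.0247,0,0,0,0.4533,1,0.0644,0.0247,0,0,0,0.4533,1,0.0644,0.0247,0,0,0,0.4533,1,0.0644,0.0247,0,0,0,0.4533,1,0.0644,0.0247,0,0,0,0.4533,1,0.0644,0.0247,0,0,0,0.4533,1,0.0644,0.0247,0,0,0,0.4533,1,0.0644,0.0247,0,0,0,0.4533,1,0.0644,0.0247,0,0,0,0.4533,1,0.0644,0.0247,0,0,0,0.4533,1,0.0644,0.0247,0,0,0,0.4533,1,0.0644,0.0247,0,0,0,0.4533,1]'

```text
time_s: 24.38
position: [0.5512, -0.0742, 0.1391]
tool_rot: [[-0.137, 0.991, -0.002], [0.991, 0.137, 0.001], [0.001, -0.002, -1.0]]
ft_force: [0.7, 0.3, -0.6]
grip_width: 0.0002
```

```bash
python3 - <<'E'
from plan import *
from h import *
s,im=grab("wrist","w19.png"); print(s["time_s"],s["position"],np.round(s["ft_force"],2),np.round(s["q"]))
T=A+.097*D; print(T,proj("wrist",[*T,.095],s),proj("wrist",[*(A+.165*D),.135],s))
E
```

```text
24.3833 [ 0.55124588 -0.07422307  0.13909944] [ 0.73  0.33 -0.62] [-20.  27.  82.  -0.  71. -28.]
[ 0.54842995 -0.05144058] [252.91134777 179.66748669] [251.42224412  47.70126831]
```

View pics/w19.png

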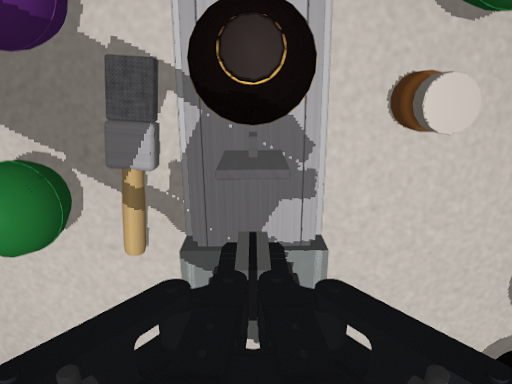

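```bash
python3 - <<'E'
from plan import *
from h import *
s=env.observe()
N=np.array([D[1],-D[0]])
for n,p,z in [("jar",(452,102),.055),("greenL edge",(70,210),.05),("greenR",(480,5),.05),("brush edge",(158,110),.02),("purple edge",(68,20),.05)]:
    q=plane("wrist",p,z,s)[:2]-A; print(n,"along",q@D,"across",q@N)
rows([P(.074,.06)],commit=False)
E
```

```text
jar along 0.14017949609566846 across 0.1367931267390815
greenL edge along 0.06185698178847568 across -0.140467966509208
greenR along 0.2039250751799747 across 0.1517305413944191
brush edge along 0.13338518469299648 across -0.07370807308659388
purple edge along 0.19544546366075582 across -0.12153518257521465
0,0,0,0,0,0,1,
```

jog_arm --deltas '[0,0,0.04,0,0,0,1,0,0,0.08,0,0,0,1,0,0,0.1067,0,0,0,1,0,0,0.1067,0,0,0,1,0,0,0.1067,0,0,0,1]'

```text
time_s: 24.85
position: [0.5513, -0.0742, 0.0595]
tool_rot: [[-0.146, 0.989, -0.003], [0.989, 0.146, 0.001], [0.001, -0.002, -1.0]]
ft_force: [0.6, 0.9, -0.0]
grip_width: -0.0002
```

```bash
python3 - <<'E'
from plan import *
from h import *
s,im=grab("wrist","w20.png"); print(s["time_s"],s["position"],np.round(s["ft_force"],2))
rows([P(d,.06) for d in (.076,.078,.080,.082,.084,.085,.086,.087,.088,.089,.090,.091)])
E
```

```text
24.85 [ 0.55126567 -0.07417589  0.05952937] [ 0.61  0.87 -0.01]
0.0027,0,0,0,0,0,1,
0.0054,0,0,0,0,0,1,
0.008,0,0,0,0,0,1,
0.0107,0,0,0,0,0,1,
0.0134,0,0,0,0,0,1,
0.0147,0,0,0,0,0,1,
0.016,0,0,0,0,0,1,
0.0174,0,0,0,0,0,1,
0.0187,0,0,0,0,0,1,
0.02,0,0,0,0,0,1,
0.0214,0,0,0,0,0,1,
0.0227,0,0,0,0,0,1,
end [ 5.4930e-01 -5.7400e-02  6.0000e-02  9.8406e+01]
```

View pics/w20.png

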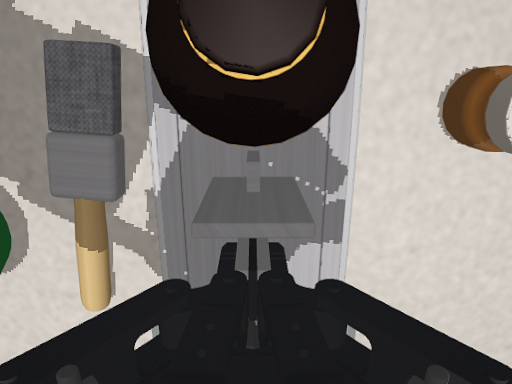

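The fingertips are down behind the tab, between it and the collar and centred at column 253. I'll creep into contact.

jog_arm --deltas '[0.0027,0,0,0,0,0,1,0.0054,0,0,0,0,0,1,0.008,0,0,0,0,0,1,0.0107,0,0,0,0,0,1,0.0134,0,0,0,0,0,1,0.0147,0,0,0,0,0,1,0.016,0,0,0,0,0,1,0.0174,0,0,0,0,0,1,0.0187,0,0,0,0,0,1,0.02,0,0,0,0,0,1,0.0214,0,0,0,0,0,1,0.0227,0,0,0,0,0,1]'

```text
time_s: 25.9
position: [0.5493, -0.0574, 0.0604]
tool_rot: [[-0.146, 0.989, 0.0], [0.989, 0.146, -0.0], [-0.0, 0.0, -1.0]]
ft_force: [-0.6, -2.9, 1.4]
grip_width: 0.0002
```

```bash
python3 - <<'E'
from plan import *
from h import *
s,im=grab("wrist","w21.png"); print(s["time_s"],s["position"],np.round(s["ft_force"],2), (s["position"][:2]-A)@D)
rows([P(.091+d,.06) for d in (.001,.002,.004,.006,.008,.010,.0125,.015,.0175,.02,.0225,.025)])
E
```

```text
25.9 [ 0.54934451 -0.05742348  0.06039046] [-0.58 -2.92  1.37] 0.09094768223398816
0.0013,0,0,0,0,0,1,
0.0027,0,0,0,0,0,1,
0.0053,0,0,0,0,0,1,
0.008,0,0,0,0,0,1,
0.0107,0,0,0,0,0,1,
0.0133,0,0,0,0,0,1,
0.0167,0,0,0,0,0,1,
0.02,0,0,0,0,0,1,
0.0233,0,0,0,0,0,1,
0.0267,0,0,0,0,0,1,
0.03,0,0,0,0,0,1,
0.0333,0,0,0,0,0,1,
end [ 5.4560e-01 -3.2700e-02  6.0000e-02  9.8406e+01]
```

View pics/w21.png

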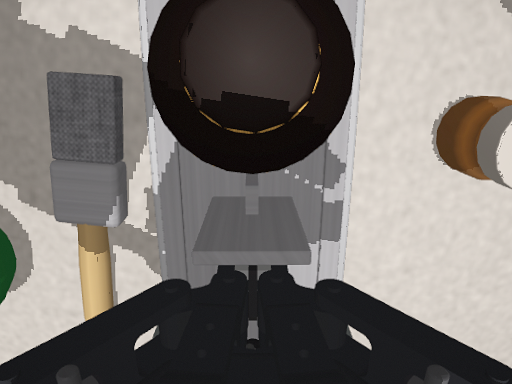

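jog_arm --deltas '[0.0013,0,0,0,0,0,1,0.0027,0,0,0,0,0,1,0.0053,0,0,0,0,0,1,0.008,0,0,0,0,0,1,0.0107,0,0,0,0,0,1,0.0133,0,0,0,0,0,1,0.0167,0,0,0,0,0,1,0.02,0,0,0,0,0,1,0.0233,0,0,0,0,0,1,0.0267,0,0,0,0,0,1,0.03,0,0,0,0,0,1,0.0333,0,0,0,0,0,1]'

```text
time_s: 26.95
position: [0.5456, -0.0324, 0.0603]
tool_rot: [[-0.146, 0.989, -0.0], [0.989, 0.146, 0.0], [0.0, -0.0, -1.0]]
ft_force: [0.2, -1.8, 2.5]
grip_width: 0.0002
```

```bash
python3 - <<'E'
from plan import *
from h import *
s,im=grab("wrist","w22.png"); print(s["time_s"],s["position"],np.round(s["ft_force"],2), (s["position"][:2]-A)@D)
rows([P(.116+d,.06) for d in .0025*np.arange(1,13)])
E
```

```text
26.95 [ 0.54556019 -0.03242288  0.06031699] [ 0.19 -1.77  2.49] 0.11623291465633274
0.0034,0,0,0,0,0,1,
0.0067,0,0,0,0,0,1,
0.01,0,0,0,0,0,1,
0.0134,0,0,0,0,0,1,
0.0167,0,0,0,0,0,1,
0.02,0,0,0,0,0,1,
0.0234,0,0,0,0,0,1,
0.0267,0,0,0,0,0,1,
0.03,0,0,0,0,0,1,
0.0334,0,0,0,0,0,1,
0.0367,0,0,0,0,0,1,
0.04,0,0,0,0,0,1,
end [ 5.4130e-01 -3.0000e-03  6.0000e-02  9.8406e+01]
```

View pics/w22.png

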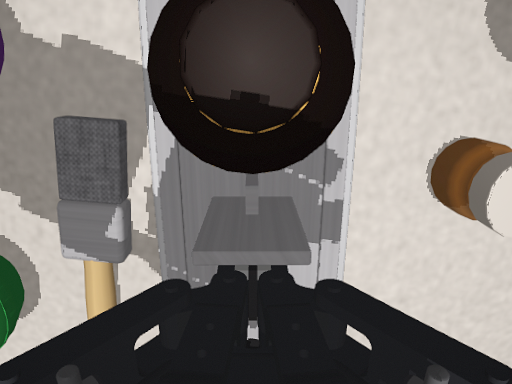

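The carriage moves with the finger, and the flask sits at the same place in the tool view, so it is upright. The drag is about 2 N. I'll continue at the same speed.

jog_arm --deltas '[0.0034,0,0,0,0,0,1,0.0067,0,0,0,0,0,1,0.01,0,0,0,0,0,1,0.0134,0,0,0,0,0,1,0.0167,0,0,0,0,0,1,0.02,0,0,0,0,0,1,0.0234,0,0,0,0,0,1,0.0267,0,0,0,0,0,1,0.03,0,0,0,0,0,1,0.0334,0,0,0,0,0,1,0.0367,0,0,0,0,0,1,0.04,0,0,0,0,0,1]'

```text
time_s: 28.0
position: [0.541, -0.0027, 0.0602]
tool_rot: [[-0.146, 0.989, -0.0], [0.989, 0.146, 0.0], [0.0, -0.0, -1.0]]
ft_force: [-1.1, -1.8, -1.1]
grip_width: 0.0003
```

```bash
python3 - <<'E'
from plan import *
from h import *
s,im=grab("wrist","w23.png"); print(s["time_s"],s["position"],np.round(s["ft_force"],2), (s["position"][:2]-A)@D)
rows([P(.146+d,.06) for d in .002*np.arange(1,11)])
E
```

```text
28.0 [ 0.54103541 -0.00274356  0.0602488 ] [-1.06 -1.77 -1.09] 0.1462548359411825
0.0027,0,0,0,0,0,1,
0.0054,0,0,0,0,0,1,
0.008,0,0,0,0,0,1,
0.0107,0,0,0,0,0,1,
0.0134,0,0,0,0,0,1,
0.016,0,0,0,0,0,1,
0.0187,0,0,0,0,0,1,
0.0214,0,0,0,0,0,1,
0.024,0,0,0,0,0,1,
0.0267,0,0,0,0,0,1,
end [5.3830e-01 1.6800e-02 6.0000e-02 9.8406e+01]
```

jog_arm --deltas '[0.0027,0,0,0,0,0,1,0.0054,0,0,0,0,0,1,0.008,0,0,0,0,0,1,0.0107,0,0,0,0,0,1,0.0134,0,0,0,0,0,1,0.016,0,0,0,0,0,1,0.0187,0,0,0,0,0,1,0.0214,0,0,0,0,0,1,0.024,0,0,0,0,0,1,0.0267,0,0,0,0,0,1]'

```text
time_s: 28.88
position: [0.5382, 0.017, 0.0603]
tool_rot: [[-0.146, 0.989, -0.0], [0.989, 0.146, 0.0], [0.0, -0.0, -1.0]]
ft_force: [-1.4, -2.5, -0.1]
grip_width: 0.0003
```

```bash
python3 - <<'E'
from plan import *
from h import *
s,im=grab("wrist","w24.png"); print(s["time_s"],s["position"],np.round(s["ft_force"],2), (s["position"][:2]-A)@D)
rows([P(.166+d,.06) for d in .001*np.arange(1,9)])
E
```

```text
28.8833 [0.53817841 0.01699708 0.06028522] [-1.4  -2.52 -0.14] 0.166201059022708
0.0013,0,0,0,0,0,1,
0.0027,0,0,0,0,0,1,
0.004,0,0,0,0,0,1,
0.0053,0,0,0,0,0,1,
0.0067,0,0,0,0,0,1,
0.008,0,0,0,0,0,1,
0.0093,0,0,0,0,0,1,
0.0107,0,0,0,0,0,1,
end [5.3720e-01 2.4800e-02 6.0000e-02 9.8406e+01]
```

View pics/w24.png

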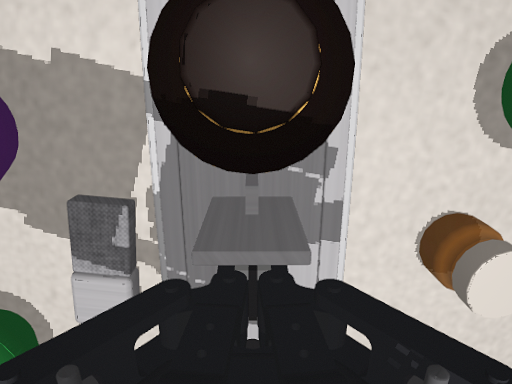

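jog_arm --deltas '[0.0013,0,0,0,0,0,1,0.0027,0,0,0,0,0,1,0.004,0,0,0,0,0,1,0.0053,0,0,0,0,0,1,0.0067,0,0,0,0,0,1,0.008,0,0,0,0,0,1,0.0093,0,0,0,0,0,1,0.0107,0,0,0,0,0,1]'

```text
time_s: 29.6
position: [0.5371, 0.0248, 0.0603]
tool_rot: [[-0.146, 0.989, 0.0], [0.989, 0.146, -0.0], [-0.0, 0.0, -1.0]]
ft_force: [0.6, -1.8, -0.4]
grip_width: 0.0002
```

jog_arm --deltas '[0.001,0,0,0,0,0,1,0.002,0,0,0,0,0,1,0.003,0,0,0,0,0,1,0.004,0,0,0,0,0,1]'

```text
time_s: 29.93
position: [0.5369, 0.0263, 0.0604]
tool_rot: [[-0.147, 0.989, 0.0], [0.989, 0.147, -0.003], [-0.003, 0.0, -1.0]]
ft_force: [-1.6, -14.9, -1.3]
grip_width: 0.0002
```

```bash
python3 - <<'E'
from plan import *
from h import *
s=env.observe(); print(s["time_s"],s["position"],np.round(s["ft_force"],2), (s["position"][:2]-A)@D)
E
```

```text
29.9333 [0.53694456 0.02634281 0.06037076] [ -1.57 -14.85  -1.29] 0.17562677980993502
```

The force jumped to 15 N at d = 175.6 mm, where the end stop was predicted (187 − 11 mm). I'll back off along −y, then lift.

jog_arm --deltas '[-0.002,0,0,0,0,0,1,-0.01,0,0,0,0,0,1,-0.03,0,0,0,0,0,1,-0.05,0,0,0,0,0,1,-0.06,0,0,0,0,0,1,-0.06,0,-0.03,0,0,0,1,-0.06,0,-0.08,0,0,0,1,-0.08,0,-0.13,0,0,0,1,-0.14,0,-0.18,0,0,0,1,-0.2,0,-0.22,0,0,0,1,-0.2,0,-0.22,0,0,0,1,-0.2,0,-0.22,0,0,0,1]'

```text
time_s: 30.93
position: [0.5601, -0.1249, 0.2288]
tool_rot: [[-0.142, 0.99, 0.007], [0.99, 0.143, -0.003], [-0.004, 0.006, -1.0]]
ft_force: [0.5, -0.1, -0.5]
grip_width: -0.0
```

```bash
python3 - <<'E'
from plan import *
from h import *
s,im=grab("wrist","w25.png"); print(s["time_s"],s["position"],np.round(s["ft_force"],2))
_,i2=grab("scene","s25.png")
cv2.imwrite("pics/s25c.png",cv2.resize(i2[140:290,180:380],None,fx=4,fy=4,interpolation=cv2.INTER_CUBIC))
grab("side","d25.png")
E
```

```text
30.9333 [ 0.56011985 -0.12489858  0.22882162] [ 0.46 -0.11 -0.52]
```

View pics/w25.png

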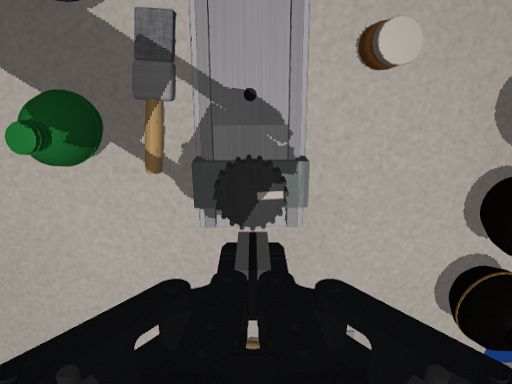

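View pics/s25c.png

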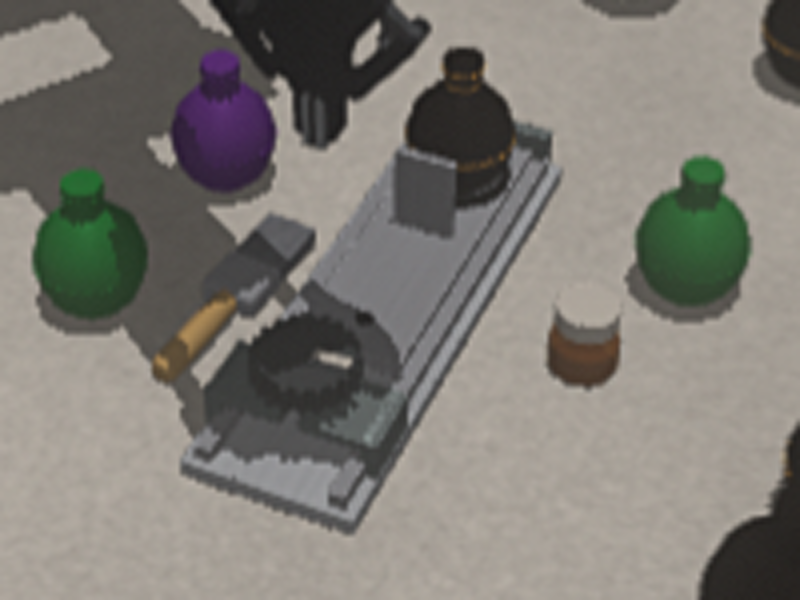

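```bash
python3 - <<'E'
from plan import *
from h import *
s=env.observe()
for d in (.182,.187,.19): print(d,proj("scene",[*(A+d*D),.095]))
im=cv2.imread("pics/w25.png")
c=im[150:235,185:320]; g=cv2.inRange(c,(150,150,150),(255,255,255))
a=plane("wrist",(258,196.5),.08,s)[:2];b=plane("wrist",(284,195),.08,s)[:2];d=b-a;print("mark",np.degrees(np.arctan2(d[1],d[0])))
cv2.imwrite("pics/w25c.png",cv2.resize(c,None,fx=5.5,fy=5.5,interpolation=cv2.INTER_CUBIC))
E
```

```text
0.182 [284.52012588 180.20875713]
0.187 [285.24285431 179.15650463]
0.19 [285.67465487 178.52783477]
mark 11.891254824173924
```

View pics/w25c.png

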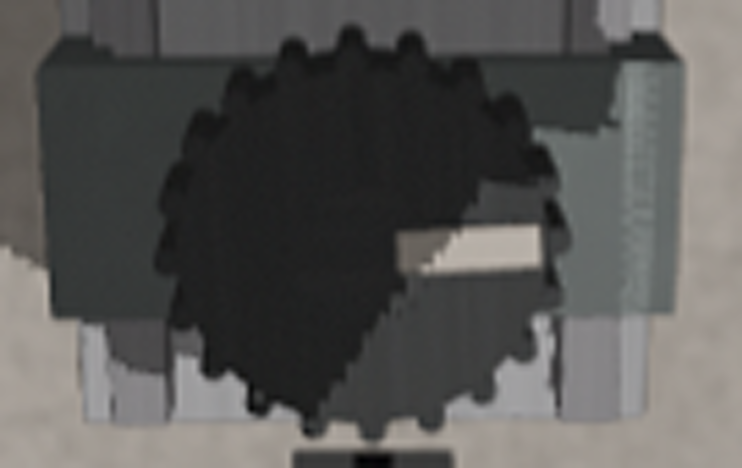

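View pics/d25.png

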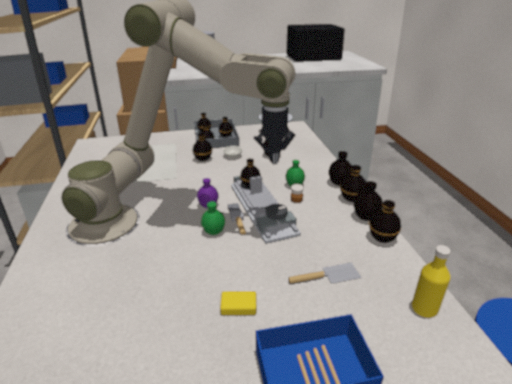

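Everything checks out: the mark is about 10° short of two full turns, against 36° allowed. The tab sits where the end stop puts it, the flask is upright and the arm is clear. I'm handing the job in.

```bash
python3 -c "
from rig import close_job
print(close_job())"
```

```text
the job is handed in; nothing more can be done
None
```

I loosened the collar by about two turns and pushed the carriage to its end stop. The flask rode along and was still upright in its nest when I handed the job in at about 31 s.

- **Collar:** three strokes of the shut fingertips along the knurled rim, each catching a ridge, turned it anticlockwise. The white line read about 21–24° before and about 12° after. That makes about 710°, or roughly 10° short of two full turns, against 36° allowed.
- **Carriage:** I pushed the tab from its collar side at z = 60 mm, with 2–3 N of drag. The force jumped to 15 N where the end stop was expected, about 89–90 mm of travel. The tab in the scene picture matched that to within 2 px.
- **Clear of everything:** I backed off and lifted. The last wrist force was near zero (under 1 N). Nothing else appeared to have been moved in the final wrist, scene and side pictures.
- **Checks that disagreed:** estimates of the collar's position differed by about 1.5 mm between wrist views, and mark angles by 2–3°; I averaged the position estimates. On the first approach a finger shoulder touched the collar's top at about 3 N, so I raised the tip about 2.5 mm before turning.

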